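# Set and clamp the length stop of a bench jig

### The arm

A 6-joint arm with a two-finger parallel gripper is mounted at the origin on a cart in front of the work surface, level with it; the furniture and walls round the work are solid. World frame = base frame: x ahead of the robot, y to its left, z up, the work surface at z = 0. Lengths are in m, angles in degrees, forces in N, time in s.
With the tool pointing down it reaches from about 0.25 to 0.775 m from the base axis. Payload 4 kg.
Tool frame: the origin (TCP) lies between the finger pads; the fingertips stand 19 mm ahead of it and the grasp point (between the pads) is the TCP; z points along the fingers, y is the direction in which the jaws open and shut (so a half turn about z gives the same grasp; the last joint's range is limited). The gripper opens to 85 mm and grips with 20 to 120 N. Pads are 22 mm wide; open, the fingers measure 114 mm over their backs; the gripper's body (76 mm by 85 mm) begins 54 mm behind the grasp point. The pads swing forward as they close: fully open they stand 13 mm farther back than shut.
Start: joints at [-72.485, 4.996, 78.535, -0, 96.463, -5.907], TCP at [0.219, -0.505, 0.25] pointing down, gripper open.
Joint ranges: [-177.83, 177.83], [-43.37, 116.18], [15.69, 146.23], [-61.86, 241.86], [9.47, 152.12], [-147.06, 147.06]. Speed limits (degrees/s): [159.86, 159.86, 180, 180, 180, 180].

### API

Orientations are given as a 3x3 rotation matrix whose columns are the frame's x, y, z axes.
In Python, from station import env gives the robot as it stands.
- The arm moves only by the tool arm_command, never from a script. Its argument "targets" is a list of rows, each an object of numbers: "dx", "dy", "dz": the shift along the world's x, y, z in mm; "yaw": the turn about the world's z in degrees. A call has 1 to 10 rows; each row shifts and turns the commanded pose from where the row before left it; what a row does not reach is not made up. A row lasts 1/10 s, in which the tool goes at most 50 mm and 8.59 degrees, less where a joint would pass 70% of its speed; a pose out of reach is approached as far as the arm can. A call with a gripper value outside its range is refused whole. "hand" is the closure, from -1 (fully open) to 1 (shut), so that 0 is half open, set as the call begins (left out, the last holds). The fingers move at their own pace and stop on an object; "force" is the grip in N (left out, the last holds). Time passes only in rows, so rows that do not move let the fingers close. It gives the time, the measured TCP pose, the force and the opening at its end, in the units of the state.
- env.read_state(): the state, without advancing time (a new reading comes with each control period).
- env.capture(name): name is "side" or "top"; returns the picture (400x640x3 uint8, red, green, blue); there is no depth.
- env.camera_params(name): a dict with "vertical_fov" (degrees; the focal length in pixels is half the picture's height over the tangent of half this angle, whatever the lens; pixels are square), "cx", "cy" (the principal point, pixels), "rvec" (rotation vector, rad) and "tvec" (3), from world to camera coordinates, as OpenCV has them. Camera axes: x right, y down, z forward; pixel columns grow to the right and rows downward; lengths in m; the calibration is good to about 2 mm. A picture is of the moment at which its call begins. camera_params takes no time and is no camera call.
- env.hand_in(): hands the job in, once; it reports no verdict.
The state is a dict: "time": time; "joints": joint angles; "joint_velocities": joint speeds; "effort": joint torques, N m; "position": TCP position; "tool_rot": TCP orientation; "contact_force": force on the tool from outside, world axes, zero at the start; "moment": the same for the moment, N m; "grip_width": opening from 0.0 (shut) to 1.0 (fully open).
Only numpy, scipy, OpenCV 4.12 (cv2) and the standard library are available. Lean on these libraries where they do the work, as an engineer would, in place of code of your own. Each camera call takes 0.05 s, during which the arm holds its last target.

### The job

Set the sliding stop of the bench jig to the brass gauge. First tip the octagonal gauge, which stands on edge under the clear guard, over onto its flat face on the jig's bed; then, with the cam lever still open, slide the stop along its rail until the gauge is snug between the stop bar and the end fence; then flip the red-knobbed cam lever fully over towards the fence to clamp the stop. Leave the spirit lamp, the spray can and the wax block where they stand.

Things in the scene. Friction and masses are not known exactly. Their poses are not given: they have to be found in the camera images.
- jig: Fixed bench jig, base 152 mm (x) by 320 mm (y). Origin on the bench top under the jig; x runs away from the robot across the bed, y along the rail to the end fence, z up; yaw -0.07 to 0.29 rad. Aluminium bed from x = -48 to +66 mm, top at z = 12 mm. Steel rail along y at x = -66 mm, top at z = 28 mm.
- guard_edge (a point): Middle of the free edge of the clear chip guard's roof, 182 mm above the bench. The roof runs from this edge 107 mm to jig +y, over the gauge and up to an upright on the fence; 58 mm wide in x (jig x = 6 to 64 mm), underside at z = 177 mm; its other three sides are open. A tool pointing straight down does not fit under it; one tilted about 40 degrees, pointing down and to jig +y, does.
- gauge_center (a point): Centre of the loose octagonal brass gauge (90 g), 40 mm over the flats, 8 mm thick (its y axis), dark dot on each face. It stands on edge on the bed under the guard, centre 20 mm above the bed, faces looking along jig y within 0.1 rad. Tipped over 11 degrees it topples: pushed near its top towards jig +y it falls flat towards the fence, where there is room. Flat, its centre is 4 mm above the bed.
- fence_face (a point): Point on the face of the grey end fence, at jig x = 0, y = 130 mm, 16 mm above the bench top; same axes as the jig. The fence spans x = -38 to 68 mm, is 20 mm thick in y, top at z = 34 mm.
- stop_face (a point): Point on the stop bar's face that looks to the fence, at jig x = 0, 16 mm above the bench top; same axes as the jig. The steel bar spans the bed from x = -54 to +56 mm, z = 14 to 32 mm above the bench, 12 mm thick in y. The flat gauge is snug when this point is 40 mm short of fence_face.
- stop (a joint): Slide of the blue stop along the rail in m, 0 at the far end, growing towards the fence; range 0 to 0.175, snug on the flat gauge at 0.140. With the cam lever open it slides against about 1.5 to 2 N and stays where it is left; with the lever closed the cam grips the rail and it holds against about 10 N or more.
- push_fin (a point): Centre of the upright black fin on the tail of the stop, above the rail, to pinch or push: 14 mm (x) by 10 mm (y), it rises from z = 37 to 67 mm above the bench top, this point at 55 mm. The stop's tail ends 2 mm behind the fin; this point is 103 mm behind the stop's face.
- lever_pivot (a point): Hinge axis of the cam lever on the stop, 44 mm above the bench top, above the rail; the axis runs along jig x. 30 mm behind the stop's face.
- lever_knob (a point): Centre of the red ball knob (20 mm across) at the end of the cam lever, 66 mm from lever_pivot. The steel lever is a 9 mm round bar.
- cam_lever (a joint): Angle of the cam lever in rad: 0 = open, lever upright; grows as it swings over along the rail towards the end fence; 1.58 = closed stop, lever lying level along the rail. It stays where it is left. It takes about 0.05 to 0.15 Nm (1 to 3 N at the knob); over the last third the cam bites the rail and drags the stop a little towards the fence.
- lamp_shade (a point): Middle of the black shade of the fixed bench lamp, right of the work, always in this place: 180 mm across, from 140 to 325 mm above the bench top, its arm going up and back from there. Solid: keep the robot clear of it on the way to the jig.
- spirit_lamp: White spirit lamp with a brass collar, 68 mm across, 80 mm high, loose, left of the jig; origin under its middle. Not to be disturbed.
- spray_can: Salmon-coloured spray can, 62 mm across, 200 mm high, loose, behind and right of the jig; origin under its middle. Not to be disturbed.
- wax_block: Milky casting-wax block, 62 by 77 by 20 mm, loose, right of the jig; origin under its middle. Not to be disturbed.

How it is judged (in metres and radians):
On the way, in this order (a step that is already met when the one before it is completed fails the run):
1. the gauge lies flat on the bed (angle between the y axis of gauge_center and the z axis of jig, either way round below 0.12 rad and z of gauge_center in the frame of jig below 0.02 m), for 0.2 s.
2. the flat gauge is snug between stop bar and fence while the lever is still open (below 0.6 rad) (all of step 1 and y of fence_face in the frame of stop_face between 0.038 and 0.0422 m and y of gauge_center in the frame of jig between 0.104 and 0.116 m and x of gauge_center in the frame of jig between -0.02 and 0.05 m and value of joint cam_lever below 0.6 rad), for 0.2 s.
3. the cam lever is fully over (value of joint cam_lever above 1.45 rad), for 0.2 s.
At the end, for the whole second after the job is handed in: The gauge lies flat on the bed (within 0.12 rad) between stop bar and fence, its centre 104 to 116 mm along the jig (y) and -20 to 50 mm across it (x), the stop at rest, the stop's face 38 to 42.2 mm from the fence's face, and the cam lever is fully over (beyond 1.45 rad) (all of step 1 and y of fence_face in the frame of stop_face between 0.038 and 0.0422 m and y of gauge_center in the frame of jig between 0.104 and 0.116 m and x of gauge_center in the frame of jig between -0.02 and 0.05 m and value of joint cam_lever above 1.45 rad and velocity of joint stop below 0.02 m/s); the robot touches nothing.
It fails at once if the spirit lamp is moved more than 25 mm or tipped (distance of spirit_lamp from where it was at the start of the episode above 0.025 m or angle between spirit_lamp's own z axis and vertical above 0.4 rad).
It fails at once if the spray can is moved more than 25 mm or tipped (distance of spray_can from where it was at the start of the episode above 0.025 m or angle between spray_can's own z axis and vertical above 0.4 rad).
It fails at once if the wax block is moved more than 25 mm or tipped (distance of wax_block from where it was at the start of the episode above 0.025 m or angle between wax_block's own z axis and vertical above 0.4 rad).
It also fails if it takes over 56 s, if anything falls off the work surface, if the arm or the gripper's body presses on something with over 40 N, if the wrist force passes 120 N, or if a joint passes its speed limit or range.

## Working session

There is one attempt and no reset: what is moved stays moved. The work goes in short steps, Python scripts to look and compute and a tool call to move; the robot and the scene stay as the last step left them, time stands still between calls to the robot, and variables do not carry over. Pictures are saved under pics/ and viewed, and the job is handed in when it is done.

Besides the shell and the picture viewer there is one more tool, called as name(argument=value, ...), one argument or row to a line, values as JSON. arm_command: Moves the arm, as the interface text tells. Its arguments: {"type":"object","properties":{"targets":{"type":"array"},"hand":{"type":"number"},"force":{"type":"number"}},"required":["targets"]}

```bash
mkdir -p pics; ls; python3 - <<'E'
from station import env
import cv2,json
for n in("side","top"):
    p=env.camera_params(n);print(n,p)
    cv2.imwrite(f"pics/{n}0.png",cv2.cvtColor(env.capture(n),cv2.COLOR_RGB2BGR))
print(env.read_state())
E
```

```text
pics
side {'vertical_fov': 45.160603153893796, 'cx': 317.89401032470363, 'cy': 193.34589290211787, 'rvec': array([ 2.02442965,  0.02258804, -0.04513265]), 'tvec': array([-0.56185055,  0.15113412,  1.34630901])}
top {'vertical_fov': 43.72759237908992, 'cx': 313.11534820227234, 'cy': 198.99913481366417, 'rvec': array([ 2.19825214, -2.1813574 ,  0.04186476]), 'tvec': array([0.01092119, 0.55564352, 1.37569608])}
{'time': 0.1, 'joints': array([-7.24857359e+01,  5.03747451e+00,  7.86185556e+01,  1.02623163e-03,
        9.64636403e+01, -5.90672963e+00]), 'joint_velocities': array([-0.01837975, -0.07777922, -0.21513168, -0.01527218, -0.19755272,
       -0.03682879]), 'effort': array([ 3.39738923e-03, -3.53012967e+01, -3.14220500e+01,  4.78573963e-05,
        7.93435756e-03, -1.72285201e-05]), 'position': array([ 0.21849293, -0.50427653,  0.24920947]), 'tool_rot': array([[ 9.17608322e-01,  3.97485337e-01, -6.11590486e-04],
       [ 3.97485739e-01, -9.17606178e-01,  1.99717299e-03],
       [ 2.32647772e-04, -2.07572106e-03, -9.99997819e-01]]), 'contact_force': array([ 0.24275997, -0.70968357,  0.84424733]), 'moment': array([-0.00904689, -0.05004534,  0.0015134 ]), 'grip_width': 0.9994663262716522}
```

View pics/side0.png

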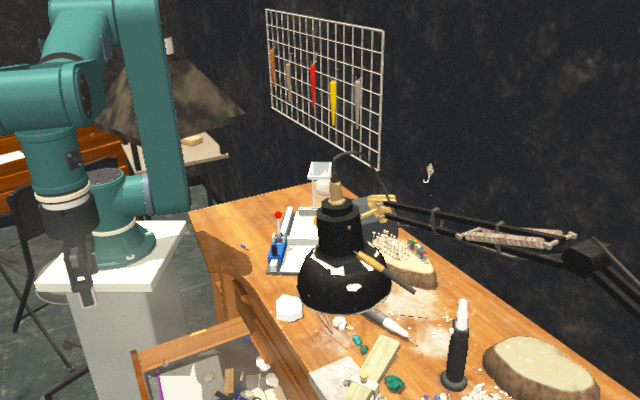

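View pics/top0.png

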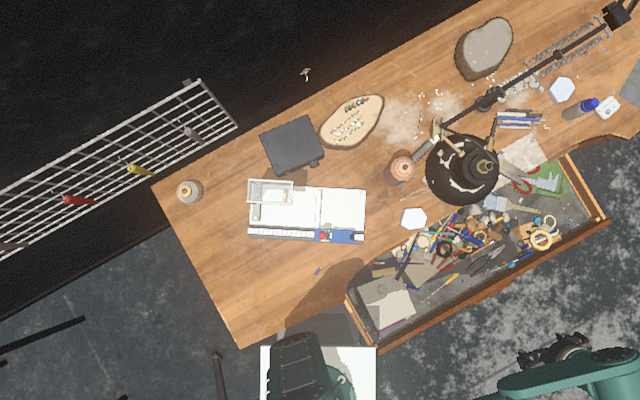

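```bash
cat > h.py <<'E'
import numpy as np,cv2
from station import env
def cam(n):
    p=env.camera_params(n);f=200/np.tan(np.radians(p["vertical_fov"])/2)
    K=np.array([[f,0,p["cx"]],[0,f,p["cy"]],[0,0,1]]);return K,np.array(p["rvec"]),np.array(p["tvec"])
def atz(n,u,v,z):
    K,r,t=cam(n);R=cv2.Rodrigues(r)[0];c=-R.T@t
    d=R.T@np.linalg.inv(K)@[u,v,1];return c+d*(z-c[2])/d[2]
def proj(n,P):
    K,r,t=cam(n);return cv2.projectPoints(np.array(P,float).reshape(-1,3),r,t,K,None)[0][:,0]
def tri(a,b):
    Ms=[np.c_[cv2.Rodrigues(cam(n)[1])[0],cam(n)[2]] for n in("side","top")]
    Ps=[cam(n)[0]@M for n,M in zip(("side","top"),Ms)]
    X=cv2.triangulatePoints(Ps[0],Ps[1],np.array(a,float),np.array(b,float))[:,0];return X[:3]/X[3]
def shot(n,name,box,s):
    im=cv2.cvtColor(env.capture(n),cv2.COLOR_RGB2BGR);cv2.imwrite(f"pics/full_{name}.png",im)
    x0,y0,x1,y1=box;cv2.imwrite(f"pics/{name}.png",cv2.resize(im[y0:y1,x0:x1],None,fx=s,fy=s,interpolation=cv2.INTER_CUBIC))
def crop(src,name,box,s):
    im=cv2.imread(src);x0,y0,x1,y1=box;cv2.imwrite(f"pics/{name}.png",cv2.resize(im[y0:y1,x0:x1],None,fx=s,fy=s,interpolation=cv2.INTER_CUBIC))
E
python3 - <<'E'
from h import *
crop("pics/top0.png","tc",(240,170,370,250),6)
crop("pics/side0.png","sc",(255,155,395,285),4.5)
for n in("side","top"):
    K,r,t=cam(n);print(n,-cv2.Rodrigues(r)[0].T@t)
E
```

```text
side [ 0.61860274 -1.12235888  0.71323678]
top [ 0.4854066  -0.00216075  1.40206079]
```

View pics/tc.png

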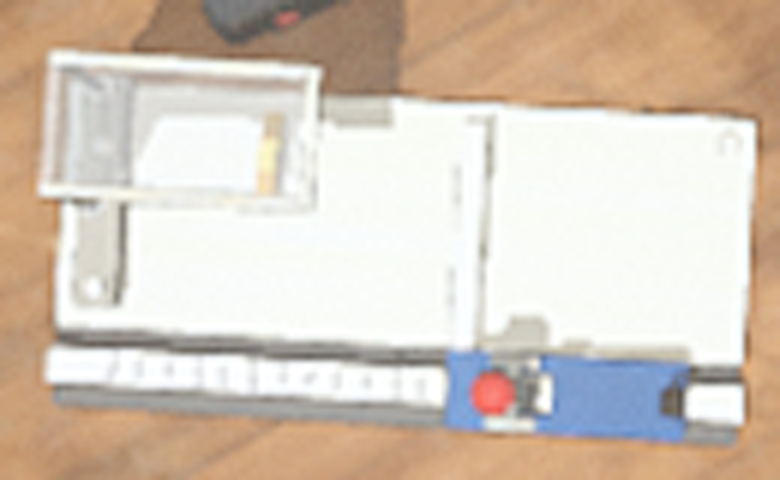

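View pics/sc.png

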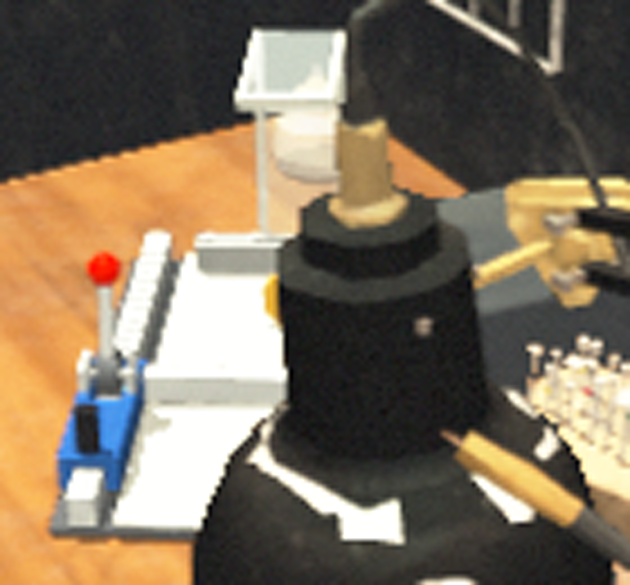

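```bash
python3 - <<'E'
from h import *
T=lambda x,y,z:atz("top",240+x/6-.42,170+y/6-.42,z)*1000
rl,rr=T(47,368,.028),T(743,400,.028)
print("rail",rl,rr,np.linalg.norm(rl-rr))
bl,br=T(57,333,.012),T(740,362,.012);fr=T(753,120,.012)
print("bed",bl,br,fr,np.linalg.norm(bl-br),np.linalg.norm(br-fr))
yaw=np.arctan2(-(rl-rr)[0],(rl-rr)[1]);print("yaw",yaw, np.arctan2(-(bl-br)[0],(bl-br)[1]))
R=np.array([[np.cos(yaw),-np.sin(yaw)],[np.sin(yaw),np.cos(yaw)]])
mid=(rl+rr)[:2]/2; o=mid-R@[-66,0];print("origin",o)
J=lambda p:(R.T@(p[:2]-o)).round(1)
for nm,p in dict(knob=T(492,394,.110),knobtri=tri((255+103/4.5-.4,155+268/4.5-.4),(240+492/6-.42,170+394/6-.42))*1000,ge1=T(320,65,.182),ge2=T(316,208,.182),gl1=T(45,52,.182),gl2=T(40,195,.182),gt1=T(272,112,.045),gt2=T(268,195,.045),gtl=T(260,155,.052),gtr=T(281,155,.052),bar1=T(455,330,.032),bar2=T(493,120,.032),fin=T(675,395,.067),fence=T(122,290,.034),fr=fr,br=br,bl=bl).items():print(nm,p.round(1),J(p))
for nm,(u,v) in dict(can=(402,165),wax=(413,218),spirit=(188,190)).items():print(nm,atz("top",u,v,.1 if nm!="wax" else .02)*1000)
E
```

```text
rail [465.43430824 195.41111604  28.        ] [ 453.42640257 -123.95172785   28.        ] 319.58851020198904
bed [481.47951215 193.29341079  12.        ] [ 470.60909288 -123.92986898   12.        ] [ 583.05421409 -129.63733748   12.        ] 317.409475669869 112.58987734585372
yaw -0.03758186670523633 -0.03425400364944757
origin [525.3837518   33.24987474]
knob [457.   -8.6 110. ] [-66.7 -44.4]
knobtri [457.5  -8.6 109.1] [-66.2 -44.3]
ge1 [592.4  63.1 182. ] [65.9 32.4]
ge2 [533.8  64.2 182. ] [ 7.3 31.2]
gl1 [597. 176. 182.] [ 66.2 145.3]
gl2 [538.3 177.2 182. ] [  7.5 144.3]
gt1 [582.8  92.1  45. ] [55.2 61. ]
gt2 [545.   93.5  45. ] [17.3 60.9]
gtl [562.8  96.8  52. ] [35.  64.9]
gtr [562.8  87.3  52. ] [35.4 55.4]
bar1 [484.4   8.1  32. ] [-40.  -26.7]
bar2 [580.8  -8.6  32. ] [ 56.9 -39.7]
fin [456.3 -90.3  67. ] [ -64.4 -126. ]
fence [501.4 160.7  34. ] [-28.7 126.4]
fr [ 583.1 -129.6   12. ] [  63.7 -160.6]
br [ 470.6 -123.9   12. ] [ -48.8 -159.1]
bl [481.5 193.3  12. ] [-49.9 158.3]
can [ 642.0920367  -217.97520166  100.        ]
wax [ 504.69704302 -261.43719448   20.        ]
spirit [572.4323483  342.92576821 100.        ]
```

```bash
cat >> h.py <<'E'
yaw=-0.036;O=np.array([525.4,33.5])
Rj=np.array([[np.cos(yaw),-np.sin(yaw)],[np.sin(yaw),np.cos(yaw)]])
def W(x,y):return (O+Rj@[x,y]).round(1)
def JJ(p):return (Rj.T@(np.array(p[:2])-O)).round(1)
def st():
    s=env.read_state();p=s["position"]*1000;R=s["tool_rot"]
    print("t",round(s["time"],2),"pos",p.round(1),"jig",JJ(p),"yawY",np.degrees(np.arctan2(R[1,1],R[0,1])).round(2),"F",s["contact_force"].round(1),"w",round(s["grip_width"],3),"R33",R[2,2].round(4), "J",s["joints"].round(1))
E
python3 - <<'E'
from h import *
st();print(W(-50,35),W(-36,35))
print(atz("top",463,170,.23))
E
```

```text
t 0.1 pos [ 218.5 -504.3  249.2] jig [-287.4 -548.5] yawY -66.58 F [ 0.2 -0.7  0.8] w 0.999 R33 -1.0 J [-72.5   5.   78.6   0.   96.5  -5.9]
[476.7  70.3] [490.7  69.8]
[ 0.61556891 -0.33965007  0.23      ]
```

arm_command(
  targets=[
    {"dx": 10,"dy": 40,"yaw": 6.4},
    {"dx": 10,"dy": 40,"yaw": 6.4},
    {"dx": 10,"dy": 40,"yaw": 6.4},
    {"dx": 10,"dy": 40,"yaw": 6.4},
    {"dx": 10,"dy": 40,"yaw": 6.4},
    {"dx": 10,"dy": 40,"yaw": 6.4},
    {"dx": 10,"dy": 40,"yaw": 6.4},
    {"dx": 10,"dy": 40,"yaw": 6.4},
    {"dx": 10,"dy": 40,"yaw": 6.4},
    {"dx": 10,"dy": 40,"yaw": 6.4},
  ],
)

```text
schema error: expected keys dx, dy, dz, yaw
```

arm_command(
  targets=[
    {"dx": 30,"dy": 34},
    {"dx": 30,"dy": 34},
    {"dx": 30,"dy": 34},
    {"dx": 30,"dy": 34},
    {"dx": 30,"dy": 34},
    {"dz": -30},
    {},
  ],
)

```text
schema error: expected keys dx, dy, dz, yaw
```

```bash
python3 - <<'E'
from h import *
st();shot("side","s1",(200,60,400,300),2.5);shot("top","t1",(220,120,420,270),4);st()
E
```

```text
t 0.1 pos [ 218.5 -504.3  249.2] jig [-287.4 -548.5] yawY -66.58 F [ 0.2 -0.7  0.8] w 0.999 R33 -1.0 J [-72.5   5.   78.6   0.   96.5  -5.9]
t 0.2 pos [ 218.5 -504.4  249.6] jig [-287.3 -548.6] yawY -66.58 F [-0.2 -0.7 -0.3] w 1.001 R33 -1.0 J [-72.5   5.   78.6  -0.   96.5  -5.9]
```

View pics/s1.png

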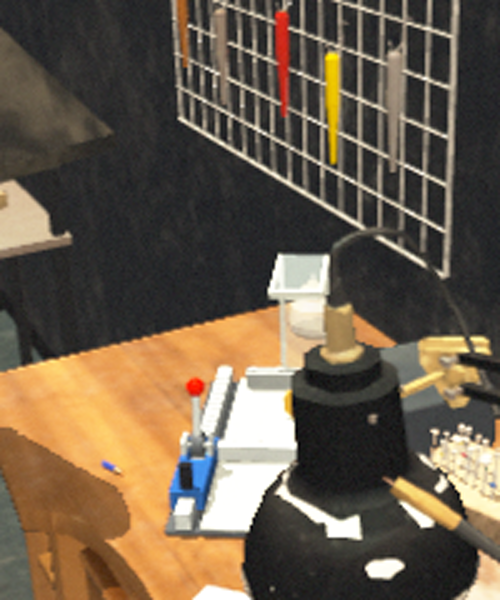

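View pics/t1.png

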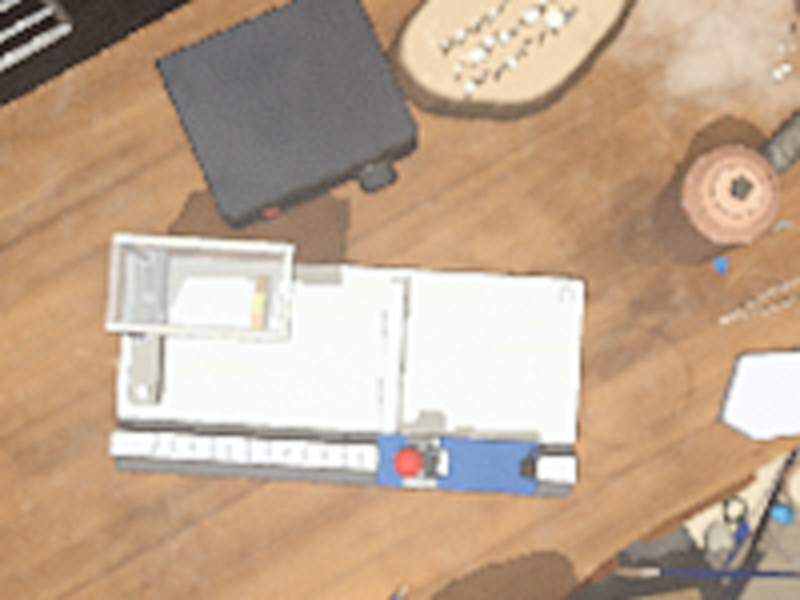

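The moves were refused because every row needs all four keys, so the scene hasn't changed. I'm sending them again.

arm_command(
  targets=[
    {"dx": 10,"dy": 40,"dz": 0,"yaw": 6.4},
    {"dx": 10,"dy": 40,"dz": 0,"yaw": 6.4},
    {"dx": 10,"dy": 40,"dz": 0,"yaw": 6.4},
    {"dx": 10,"dy": 40,"dz": 0,"yaw": 6.4},
    {"dx": 10,"dy": 40,"dz": 0,"yaw": 6.4},
    {"dx": 10,"dy": 40,"dz": 0,"yaw": 6.4},
    {"dx": 10,"dy": 40,"dz": 0,"yaw": 6.4},
    {"dx": 10,"dy": 40,"dz": 0,"yaw": 6.4},
    {"dx": 10,"dy": 40,"dz": 0,"yaw": 6.4},
    {"dx": 10,"dy": 40,"dz": 0,"yaw": 6.4},
  ],
)

```text
time: 1.2
position: [0.3185, -0.1031, 0.2503]
tool_rot: [[0.041, 0.999, 0.001], [0.999, -0.041, -0.0], [-0.0, 0.001, -1.0]]
contact_force: [1.8, -0.1, -0.9]
grip_width: 0.999
```

```bash
python3 -c "
from h import *
st()"
```

```text
t 1.2 pos [ 318.5 -103.1  250.3] jig [-201.8 -143.9] yawY -2.35 F [ 1.8 -0.1 -0.9] w 0.999 R33 -1.0 J [-27.7 -23.6 103.1   0.  100.5 -25.3]
```

arm_command(
  targets=[
    {"dx": 30,"dy": 33,"dz": 0,"yaw": 0},
    {"dx": 30,"dy": 33,"dz": 0,"yaw": 0},
    {"dx": 30,"dy": 33,"dz": 0,"yaw": 0},
    {"dx": 30,"dy": 33,"dz": 0,"yaw": 0},
    {"dx": 30,"dy": 33,"dz": -30,"yaw": 0},
    {"dx": 0,"dy": 0,"dz": -30,"yaw": 0},
    {"dx": 0,"dy": 0,"dz": 0,"yaw": 0},
  ],
)

```text
time: 1.9
position: [0.4639, 0.0589, 0.1871]
tool_rot: [[0.043, 0.999, -0.011], [0.999, -0.043, -0.0], [-0.001, -0.011, -1.0]]
contact_force: [-0.4, 0.2, -0.7]
grip_width: 0.997
```

```bash
python3 - <<'E'
from h import *
st();shot("side","s2",(180,20,400,300),2.1);shot("top","t2",(220,120,420,270),4);st()
E
```

```text
t 1.9 pos [463.9  58.9 187.1] jig [-62.4  23.2] yawY -2.45 F [-0.4  0.2 -0.7] w 0.997 R33 -0.9999 J [ 0.3 -3.9 94.7 -0.  89.8  2.7]
t 2.0 pos [466.   57.9 192.2] jig [-60.2  22.2] yawY -2.58 F [ 0.1  0.2 -0.7] w 0.999 R33 -1.0 J [ 0.2 -4.2 94.4 -0.  89.9  2.7]
```

View pics/s2.png

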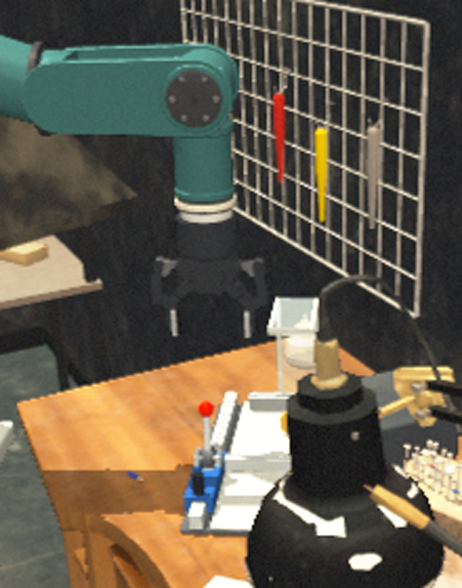

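View pics/t2.png

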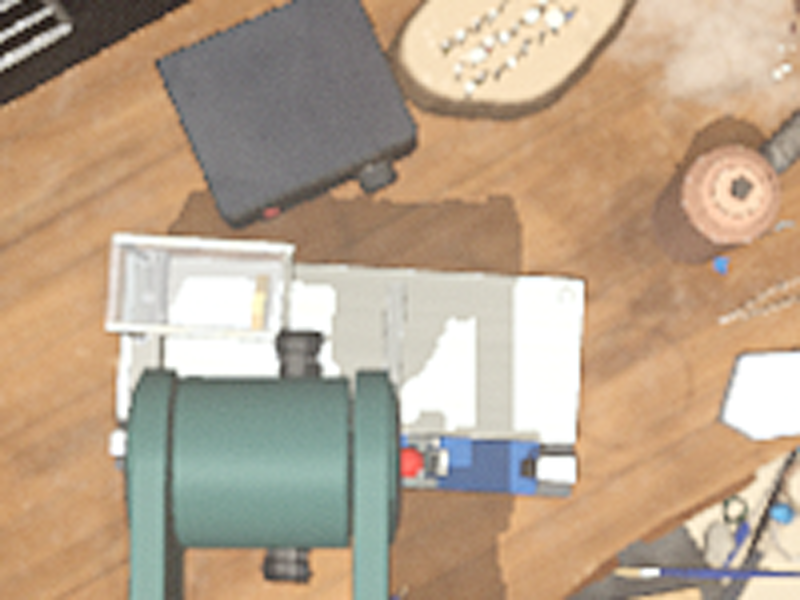

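arm_command(
  targets=[
    {"dx": 15,"dy": -8,"dz": 0,"yaw": 0.5},
    {"dx": 0,"dy": 0,"dz": -35,"yaw": 0},
    {"dx": 0,"dy": 0,"dz": -35,"yaw": 0},
    {"dx": 0,"dy": 0,"dz": -35,"yaw": 0},
    {"dx": 0,"dy": 0,"dz": -30,"yaw": 0},
    {"dx": 0,"dy": 0,"dz": 0,"yaw": 0},
  ],
)

```text
time: 2.6
position: [0.4792, 0.0491, 0.0554]
tool_rot: [[0.038, 0.999, -0.006], [0.999, -0.038, -0.0], [-0.0, -0.006, -1.0]]
contact_force: [-0.1, -0.1, -0.3]
grip_width: 0.998
```

```bash
python3 - <<'E'
from h import *
st();shot("side","s3",(240,80,350,280),3);shot("top","t3",(220,120,420,270),4);st()
E
```

```text
t 2.6 pos [479.2  49.1  55.4] jig [-46.8  13.9] yawY -2.18 F [-0.1 -0.1 -0.3] w 0.998 R33 -1.0 J [ -0.9   3.8 102.8  -0.   73.7   1.3]
t 2.7 pos [482.7  49.4  59.6] jig [-43.3  14.3] yawY -2.15 F [0.9 0.1 0. ] w 1.004 R33 -1.0 J [ -0.9   3.7 102.4  -0.   73.7   1.3]
```

View pics/s3.png

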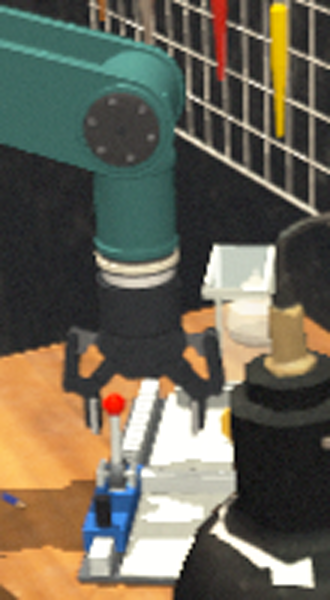

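View pics/t3.png

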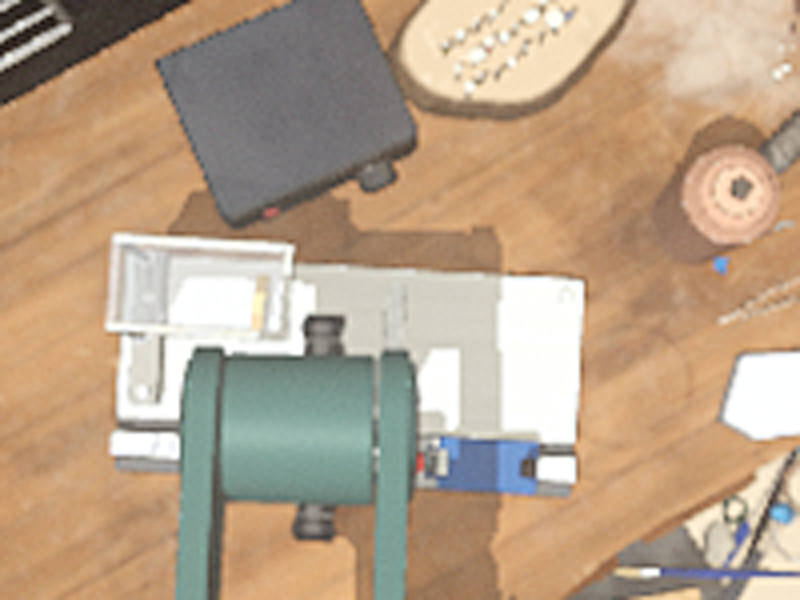

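```bash
cat >> h.py <<'E'
def aty(n,u,v,y):
    K,r,t=cam(n);R=cv2.Rodrigues(r)[0];c=-R.T@t
    d=R.T@np.linalg.inv(K)@[u,v,1];return (c+d*(y-c[1])/d[1])*1000
E
python3 - <<'E'
from h import *
crop("pics/full_s3.png","s3b",(255,180,325,230),10)
for q in((197,432),(204,430),(190,432),(97,432),(210,405),(222,390),(222,340),(178,330)):
    print(q,aty("side",240+q[0]/3-.3,80+q[1]/3-.3,.040).round(1))
E
```

```text
(197, 432) [527.2  40.   52.4]
(204, 430) [533.8  40.   54.5]
(190, 432) [520.7  40.   52.4]
(97, 432) [434.1  40.   52.6]
(210, 405) [540.1  40.   80.8]
(222, 390) [551.5  40.   96.4]
(222, 340) [552.9  40.  147.1]
(178, 330) [513.7  40.  157.3]
```

View pics/s3b.png

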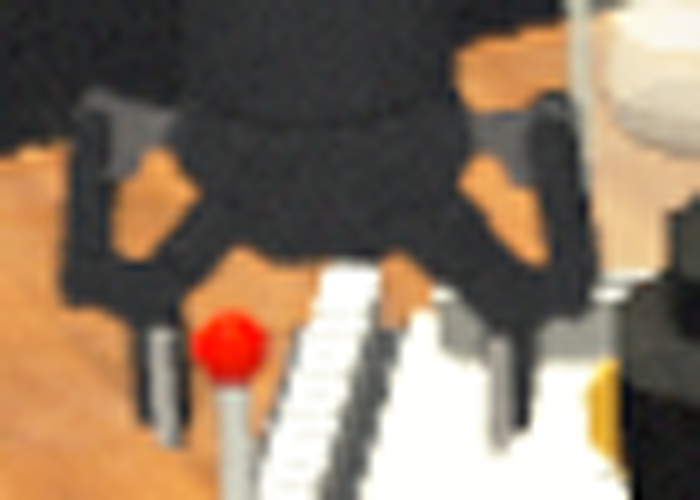

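arm_command(
  targets=[
    {"dx": 4,"dy": 18,"dz": 0,"yaw": 0},
    {"dx": 0,"dy": 0,"dz": -20,"yaw": 0},
    {"dx": 0,"dy": 0,"dz": -17,"yaw": 0},
    {"dx": 0,"dy": 0,"dz": 0,"yaw": 0},
    {"dx": 0,"dy": 0,"dz": 0,"yaw": 0},
  ],
)

```text
time: 3.2
position: [0.4873, 0.0679, 0.023]
tool_rot: [[0.037, 0.999, 0.004], [0.999, -0.037, 0.0], [0.0, 0.004, -1.0]]
contact_force: [-0.2, 0.6, 0.8]
grip_width: 1.004
```

```bash
python3 - <<'E'
from h import *
st();shot("side","s4",(255,160,345,250),6.5);shot("top","t4",(230,165,360,245),6);st()
E
```

```text
t 3.2 pos [487.3  67.9  23. ] jig [-39.3  33. ] yawY -2.1 F [-0.2  0.6  0.8] w 1.004 R33 -1.0 J [  1.3   7.  103.5   0.   69.2   3.4]
t 3.3 pos [487.4  67.9  23. ] jig [-39.2  33. ] yawY -2.09 F [ 0.5 -0.4 -0.7] w 1.005 R33 -1.0 J [  1.3   7.  103.5  -0.   69.2   3.4]
```

View pics/s4.png

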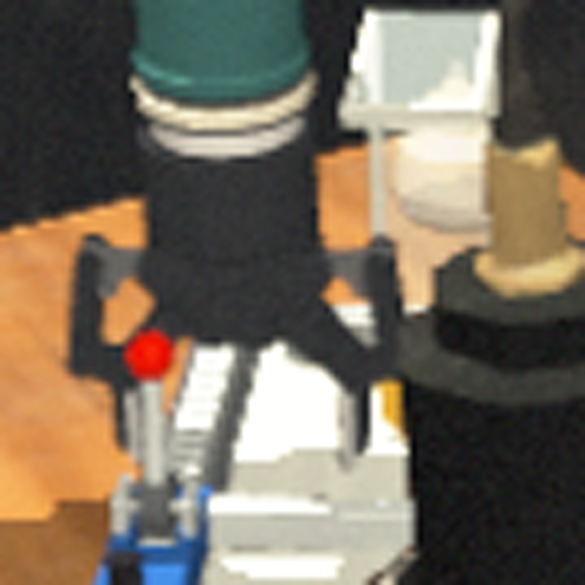

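View pics/t4.png

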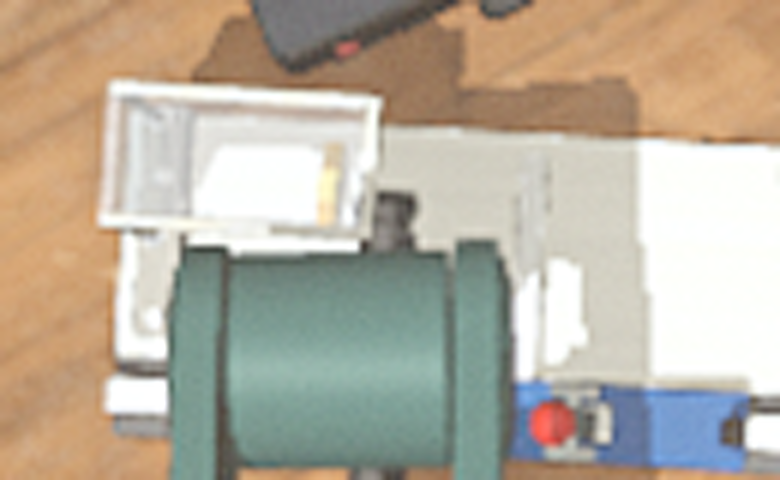

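arm_command(
  targets=[
    {"dx": 0,"dy": 5,"dz": 0,"yaw": 0},
    {"dx": 0,"dy": 5,"dz": 0,"yaw": 0},
    {"dx": 0,"dy": 5,"dz": 0,"yaw": 0},
    {"dx": 0,"dy": 5,"dz": 0,"yaw": 0},
    {"dx": 0,"dy": 0,"dz": 0,"yaw": 0},
  ],
)

```text
time: 3.8
position: [0.4854, 0.0888, 0.0204]
tool_rot: [[0.035, 0.999, -0.0], [0.999, -0.035, 0.0], [0.0, -0.0, -1.0]]
contact_force: [-1.1, -0.6, -1.1]
grip_width: 1.003
```

```bash
python3 - <<'E'
from h import *
st();shot("top","t5",(230,165,360,245),6)
E
```

```text
t 3.8 pos [485.4  88.8  20.4] jig [-41.9  53.8] yawY -2.02 F [-1.1 -0.6 -1.1] w 1.003 R33 -1.0 J [  3.8   7.5 103.3   0.   69.2   5.8]
```

View pics/t5.png

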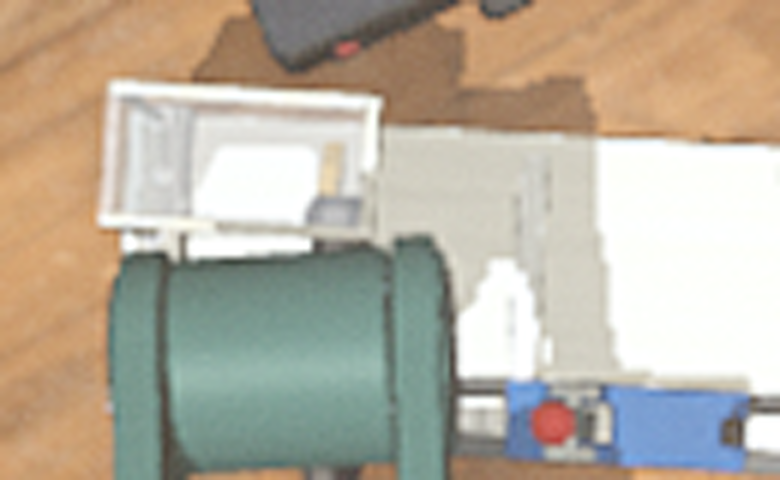

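arm_command(
  targets=[
    {"dx": 0,"dy": 4,"dz": 0,"yaw": 0},
    {"dx": 0,"dy": 4,"dz": 0,"yaw": 0},
    {"dx": 0,"dy": 0,"dz": 0,"yaw": 0},
  ],
)

```text
time: 4.15
position: [0.4855, 0.0964, 0.0204]
tool_rot: [[0.036, 0.999, 0.0], [0.999, -0.036, 0.0], [0.0, 0.0, -1.0]]
contact_force: [0.2, -0.3, -0.0]
grip_width: 0.999
```

```bash
python3 - <<'E'
from h import *
st();shot("top","t6",(230,165,360,245),6)
E
```

```text
t 4.15 pos [485.5  96.4  20.4] jig [-42.1  61.4] yawY -2.05 F [ 0.2 -0.3 -0. ] w 0.999 R33 -1.0 J [  4.7   7.7 103.1   0.   69.2   6.7]
```

View pics/t6.png

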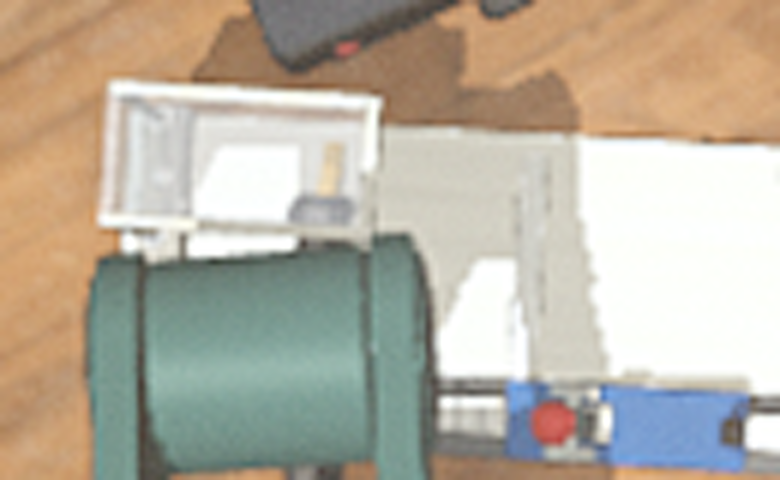

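```bash
python3 - <<'E'
from h import *
st();shot("side","s6",(275,170,335,240),8.5);st()
crop("pics/full_t6.png","t6b",(285,180,315,215),16)
E
```

```text
t 4.2 pos [485.5  96.2  20.4] jig [-42.1  61.2] yawY -2.05 F [ 0.2 -0.5  0.1] w 0.999 R33 -1.0 J [  4.6   7.7 103.1  -0.   69.2   6.7]
t 4.25 pos [485.5  96.1  20.4] jig [-42.1  61.1] yawY -2.06 F [0.3 0.3 0.5] w 0.999 R33 -1.0 J [  4.6   7.7 103.1  -0.   69.2   6.7]
```

View pics/s6.png

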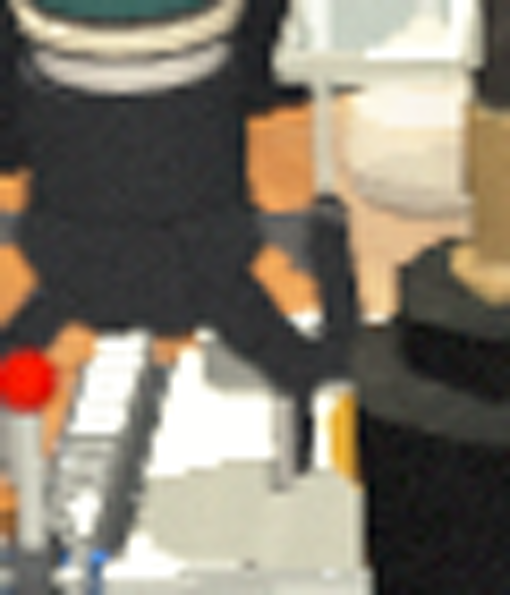

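View pics/t6b.png

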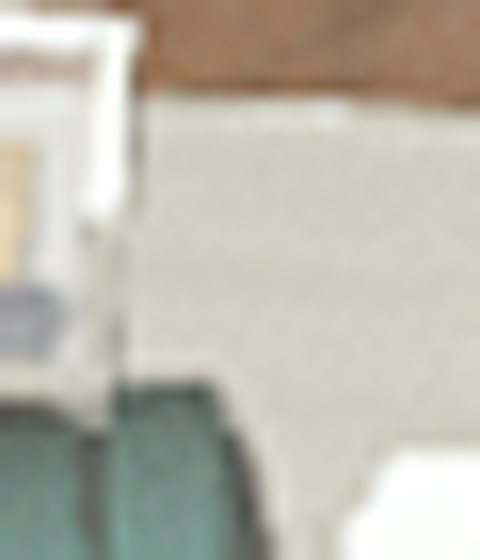

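```bash
python3 - <<'E'
from h import *
S=lambda x,y,Y:aty("side",275+x/8.5-.44,170+y/8.5-.44,Y).round(1)
for Y in(.085,.095,.108):print(Y,"knuckle bottom",S(352,375,Y),S(320,395,Y),"finger outer",S(310,470,Y),"tip",S(285,488,Y))
print("gauge left",S(330,430,.0875),S(335,395,.0875),JJ(S(330,430,.0875)))
# gauge expected outline
a=[[8.3,20],[20,8.3],[20,-8.3],[8.3,-20],[-8.3,-20],[-20,-8.3],[-20,8.3],[-8.3,20]]
for y in (56,):
  for x,z in a:
    w=W(35.5+x,y);print(x,z,(proj("side",[w[0]/1000,w[1]/1000,(32+z)/1000])[0]-[275,170])*8.5)
E
```

```text
0.085 knuckle bottom [555.1  85.   59.6] [544.1  85.   52. ] finger outer [539.9  85.   23. ] tip [531.2  85.   15.9]
0.095 knuckle bottom [554.6  95.   54.2] [543.5  95.   46.5] finger outer [539.3  95.   17.3] tip [530.5  95.   10.2]
0.108 knuckle bottom [553.9 108.   47.2] [542.7 108.   39.4] finger outer [538.4 108.    9.8] tip [529.5 108.    2.7]
gauge left [547.   87.5  37.1] [549.   87.5  50.6] [19.6 54.7]
8.3 20 [396.8176585  386.97896834]
20 8.3 [431.99777058 417.86287262]
20 -8.3 [432.72085414 460.58870845]
8.3 -20 [398.99418633 489.87965361]
-8.3 -20 [350.50133675 489.04501689]
-20 -8.3 [315.43703849 458.70073244]
-20 8.3 [314.099951   416.05565209]
-8.3 20 [347.71084122 386.22601307]
```

arm_command(
  targets=[
    {"dx": 0,"dy": -23,"dz": 0,"yaw": 0},
    {"dx": 0,"dy": 0,"dz": 17,"yaw": 0},
    {"dx": 4,"dy": 0,"dz": 0,"yaw": 0},
    {"dx": 3,"dy": 0,"dz": 0,"yaw": 0},
    {"dx": 0,"dy": 0,"dz": 0,"yaw": 0},
  ],
)

```text
time: 4.75
position: [0.4928, 0.0731, 0.037]
tool_rot: [[0.036, 0.999, -0.0], [0.999, -0.036, 0.0], [0.0, -0.0, -1.0]]
contact_force: [-0.1, -0.0, -0.5]
grip_width: 0.998
```

```bash
python3 - <<'E'
from h import *
st();shot("side","s7",(275,160,335,240),7.5);shot("top","t7",(230,165,360,245),6);st()
E
```

```text
t 4.75 pos [492.8  73.1  37. ] jig [-34.   38.4] yawY -2.07 F [-0.1 -0.  -0.5] w 0.998 R33 -1.0 J [  1.9   6.9 101.8   0.   71.3   4. ]
t 4.85 pos [492.1  73.2  36.7] jig [-34.7  38.5] yawY -2.05 F [-0.3 -0.2  0. ] w 1.002 R33 -1.0 J [  1.9   6.9 101.9   0.   71.3   4. ]
```

View pics/s7.png

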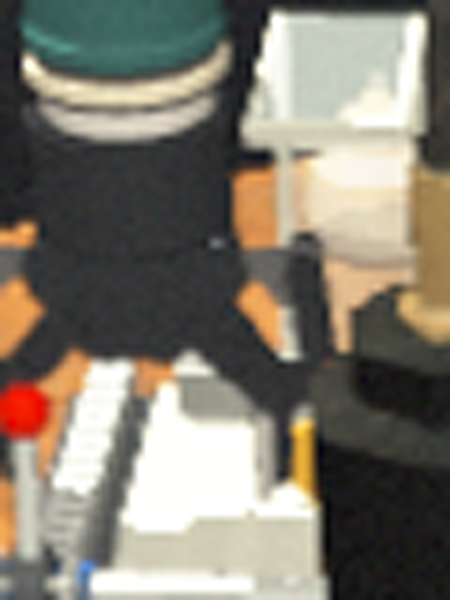

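View pics/t7.png

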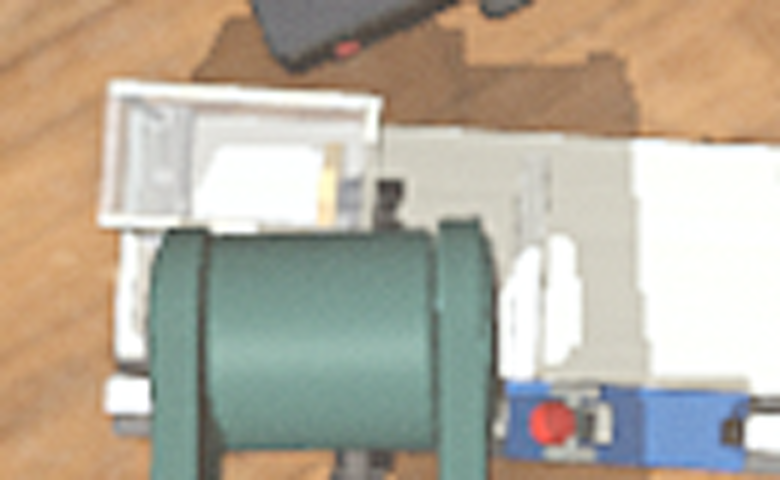

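arm_command(
  targets=[
    {"dx": 3,"dy": 3,"dz": 0,"yaw": 0},
    {"dx": 0,"dy": 4,"dz": 0,"yaw": 0},
    {"dx": 0,"dy": 4,"dz": 0,"yaw": 0},
    {"dx": 0,"dy": 3,"dz": 0,"yaw": 0},
    {"dx": 0,"dy": 0,"dz": 0,"yaw": 0},
  ],
)

```text
time: 5.35
position: [0.4955, 0.0875, 0.0374]
tool_rot: [[0.035, 0.999, 0.0], [0.999, -0.035, 0.0], [0.0, 0.0, -1.0]]
contact_force: [-0.5, -0.8, -0.4]
grip_width: 0.997
```

```bash
python3 - <<'E'
from h import *
st();shot("top","t8",(270,175,330,225),12)
E
```

```text
t 5.35 pos [495.5  87.5  37.4] jig [-31.9  52.9] yawY -2.03 F [-0.5 -0.8 -0.4] w 0.997 R33 -1.0 J [  3.6   7.4 101.1   0.   71.4   5.6]
```

View pics/t8.png

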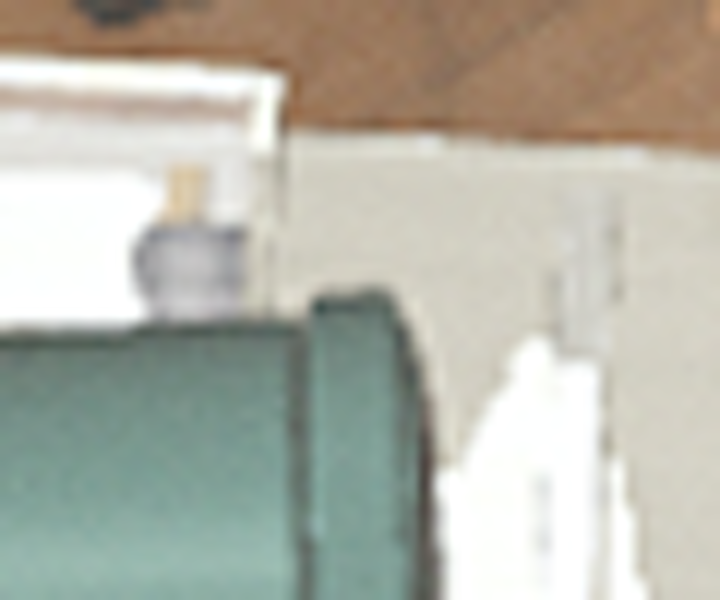

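arm_command(
  targets=[
    {"dx": 0,"dy": 3,"dz": 0,"yaw": 0},
    {"dx": 0,"dy": 3,"dz": 0,"yaw": 0},
    {"dx": 0,"dy": 0,"dz": 0,"yaw": 0},
  ],
)

```text
time: 5.7
position: [0.4955, 0.0933, 0.0375]
tool_rot: [[0.036, 0.999, 0.0], [0.999, -0.036, 0.0], [0.0, 0.0, -1.0]]
contact_force: [-0.1, 0.5, 0.1]
grip_width: 1.001
```

```bash
python3 - <<'E'
from h import *
st();shot("top","t9",(270,175,330,225),12);shot("side","s9",(275,160,335,240),7.5)
E
```

```text
t 5.7 pos [495.5  93.3  37.5] jig [-32.   58.7] yawY -2.06 F [-0.1  0.5  0.1] w 1.001 R33 -1.0 J [  4.2   7.6 101.    0.   71.4   6.3]
```

View pics/t9.png

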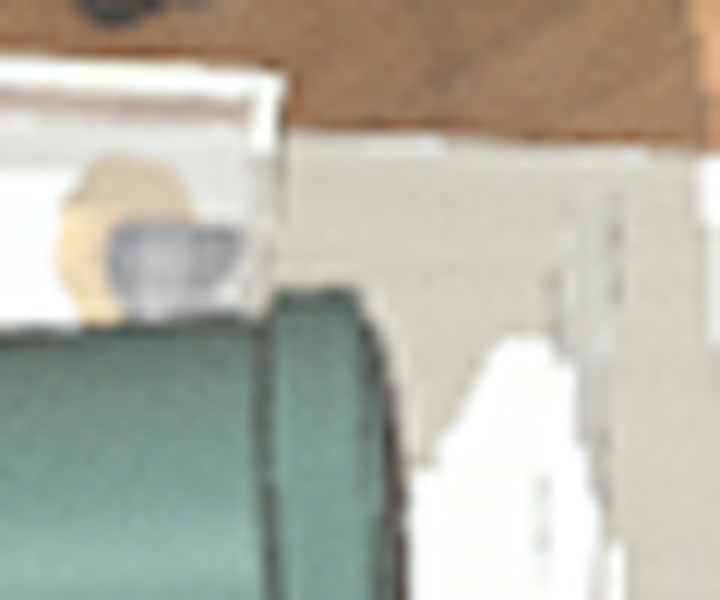

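View pics/s9.png

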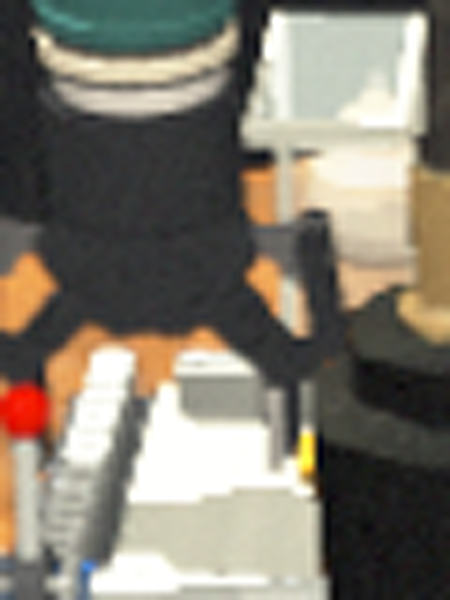

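arm_command(
  targets=[
    {"dx": 0,"dy": -15,"dz": 0,"yaw": 0},
    {"dx": 0,"dy": -15,"dz": 0,"yaw": 0},
    {"dx": -10,"dy": -14,"dz": 0,"yaw": 0},
    {"dx": 0,"dy": 0,"dz": 40,"yaw": 0},
    {"dx": 0,"dy": 0,"dz": 40,"yaw": 0},
    {"dx": -10,"dy": 0,"dz": 40,"yaw": 0},
    {"dx": -20,"dy": -35,"dz": 0,"yaw": 0},
    {"dx": 0,"dy": -40,"dz": 0,"yaw": 0},
    {"dx": 0,"dy": -40,"dz": 0,"yaw": 0},
    {"dx": 0,"dy": 0,"dz": 0,"yaw": 0},
  ],
)

```text
time: 6.8
position: [0.4544, -0.0706, 0.1576]
tool_rot: [[0.043, 0.999, 0.0], [0.999, -0.043, -0.002], [-0.002, 0.0, -1.0]]
contact_force: [1.0, 1.4, -0.6]
grip_width: 0.999
```

```bash
python3 - <<'E'
from h import *
st();shot("top","t10",(230,165,360,250),6);shot("side","s10",(225,130,335,260),4.6);st()
E
```

```text
t 6.8 pos [454.4 -70.6 157.6] jig [ -67.2 -106.6] yawY -2.45 F [ 1.   1.4 -0.6] w 0.999 R33 -1.0 J [-15.8  -4.5  98.6  -0.1  85.8 -13.3]
t 6.9 pos [454.6 -67.1 157.2] jig [ -67.1 -103.1] yawY -2.26 F [-0.6  0.   0.4] w 0.998 R33 -1.0 J [-15.5  -4.4  98.7   0.   85.8 -13.2]
```

View pics/t10.png

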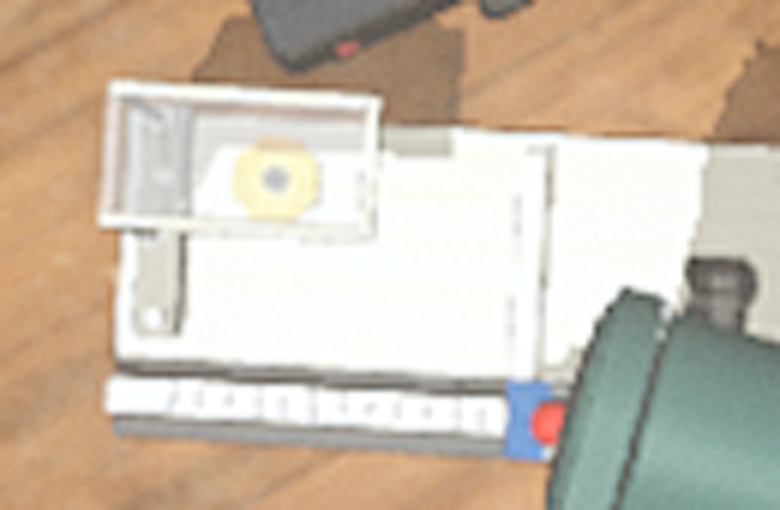

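View pics/s10.png

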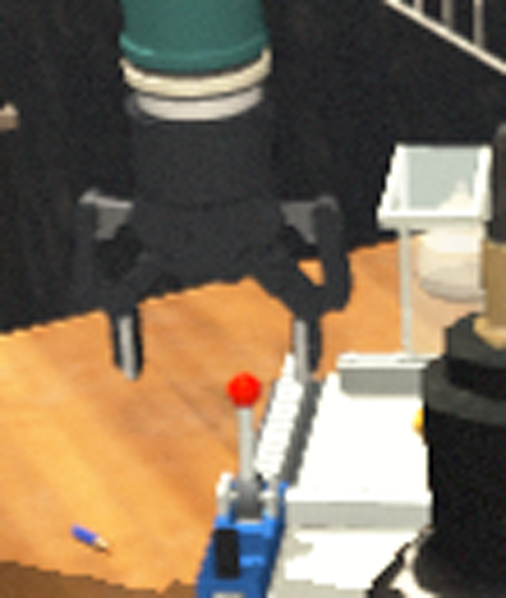

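arm_command(
  targets=[
    {"dx": 0,"dy": -24,"dz": 0,"yaw": 0.2},
    {"dx": 0,"dy": 0,"dz": -40,"yaw": 0},
    {"dx": 0,"dy": 0,"dz": -40,"yaw": 0},
    {"dx": 0,"dy": 0,"dz": -17,"yaw": 0},
    {"dx": 0,"dy": 0,"dz": 0,"yaw": 0},
  ],
)

```text
time: 7.4
position: [0.4525, -0.0881, 0.0568]
tool_rot: [[0.031, 0.999, -0.008], [1.0, -0.031, 0.003], [0.003, -0.008, -1.0]]
contact_force: [-0.2, 0.3, 0.1]
grip_width: 0.997
```

```bash
python3 - <<'E'
from h import *
st();shot("side","s11",(225,150,335,280),4.6);shot("top","t11",(230,165,360,250),6)
T=lambda x,y,z:atz("top",230+x/6-.42,165+y/6-.42,z)*1000
print("gauge",JJ(T(275,180,.020)))
st()
E
```

```text
t 7.4 pos [452.5 -88.1  56.8] jig [ -68.5 -124.1] yawY -1.79 F [-0.2  0.3  0.1] w 0.997 R33 -1.0 J [-18.1   1.2 105.3   0.   73.9 -16.3]
gauge [38.2 88. ]
t 7.5 pos [455.6 -89.3  60.7] jig [ -65.3 -125.2] yawY -1.8 F [ 0.6 -0.2  0.3] w 0.997 R33 -1.0 J [-18.1   1.1 105.    0.   74.  -16.3]
```

View pics/s11.png

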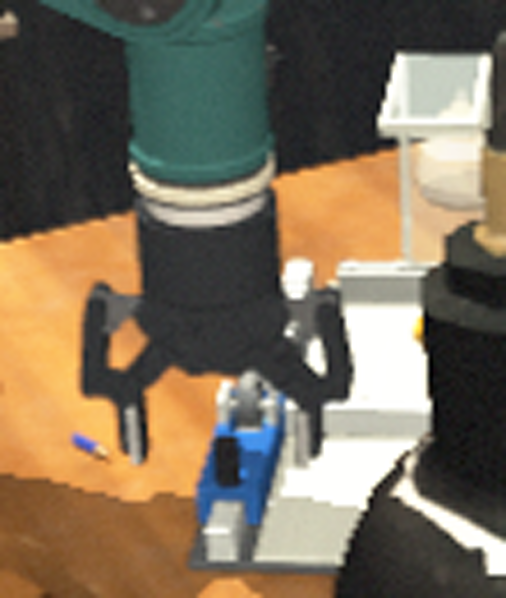

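View pics/t11.png

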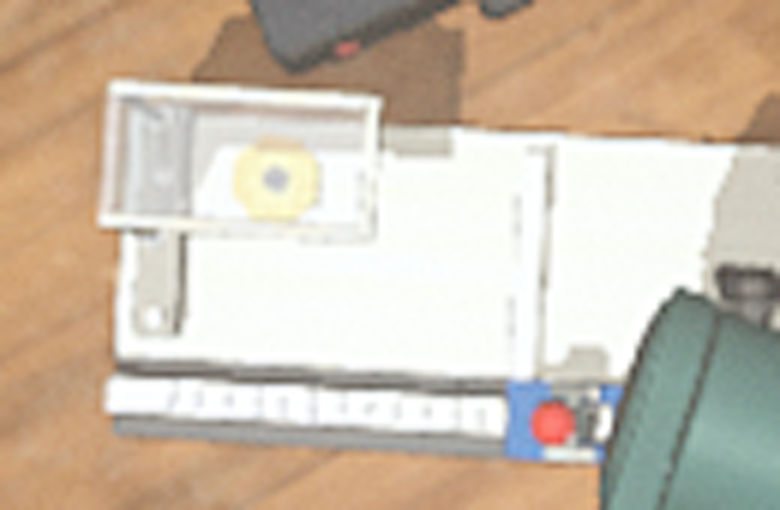

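```bash
python3 - <<'E'
from h import *
S=lambda x,y,z:atz("side",225+x/4.6-.4,150+y/4.6-.4,z)*1000
print("fin top",JJ(S(228,437,.067)),"fin base",JJ(S(228,487,.037)))
print("bar top rear edge",JJ(S(380,407,.032)),"bottom rear",JJ(S(380,432,.014)))
E
```

```text
fin top [ -64.3 -128. ] fin base [ -65.5 -132. ]
bar top rear edge [ 10.  -36.2] bottom rear [  9.3 -35.1]
```

arm_command(
  targets=[
    {"dx": 0,"dy": -2,"dz": -1,"yaw": 0},
    {"dx": 0,"dy": 0,"dz": 0,"yaw": 0},
    {"dx": 0,"dy": 0,"dz": 0,"yaw": 0},
    {"dx": 0,"dy": 0,"dz": 0,"yaw": 0},
    {"dx": 0,"dy": 0,"dz": 0,"yaw": 0},
    {"dx": 0,"dy": 0,"dz": 0,"yaw": 0},
    {"dx": 0,"dy": 0,"dz": 0,"yaw": 0},
    {"dx": 0,"dy": 0,"dz": 0,"yaw": 0},
  ],
  hand=1,
  force=30,
)

```text
time: 8.3
position: [0.4549, -0.0921, 0.0599]
tool_rot: [[0.033, 0.999, -0.001], [0.999, -0.033, -0.0], [-0.0, -0.001, -1.0]]
contact_force: [-4.5, 0.7, 6.0]
grip_width: 0.155
```

```bash
python3 - <<'E'
from h import *
st()
E
```

```text
t 8.3 pos [454.9 -92.1  59.9] jig [ -65.9 -128. ] yawY -1.89 F [-4.5  0.7  6. ] w 0.155 R33 -1.0 J [-18.4   1.2 105.   -0.   73.9 -16.5]
```

arm_command(
  targets=[
    {"dx": 0.4,"dy": 10,"dz": 0,"yaw": 0},
    {"dx": 0.4,"dy": 10,"dz": 0,"yaw": 0},
    {"dx": 0.4,"dy": 10,"dz": 0,"yaw": 0},
    {"dx": 0.4,"dy": 10,"dz": 0,"yaw": 0},
    {"dx": 0.4,"dy": 10,"dz": 0,"yaw": 0},
    {"dx": 0.4,"dy": 10,"dz": 0,"yaw": 0},
    {"dx": 0.4,"dy": 10,"dz": 0,"yaw": 0},
    {"dx": 0.4,"dy": 10,"dz": 0,"yaw": 0},
    {"dx": 0.3,"dy": 5,"dz": 0,"yaw": 0},
    {"dx": 0,"dy": 0,"dz": 0,"yaw": 0},
  ],
)

```text
time: 9.3
position: [0.4593, -0.0057, 0.0599]
tool_rot: [[0.032, 0.999, 0.001], [0.999, -0.032, 0.001], [0.001, 0.001, -1.0]]
contact_force: [-2.6, 1.2, 5.0]
grip_width: 0.16
```

```bash
python3 - <<'E'
from h import *
st();shot("side","s12",(225,150,335,280),4.6);shot("top","t12",(230,165,360,250),6);st()
E
```

```text
t 9.3 pos [459.3  -5.7  59.9] jig [-64.6 -41.6] yawY -1.83 F [-2.6  1.2  5. ] w 0.16 R33 -1.0 J [-7.800e+00  5.000e-01  1.057e+02  1.000e-01  7.380e+01 -6.000e+00]
t 9.4 pos [459.3  -5.8  59.9] jig [-64.6 -41.6] yawY -1.85 F [-2.5  1.8  6. ] w 0.155 R33 -1.0 J [-7.900e+00  5.000e-01  1.057e+02  1.000e-01  7.380e+01 -6.100e+00]
```

View pics/s12.png

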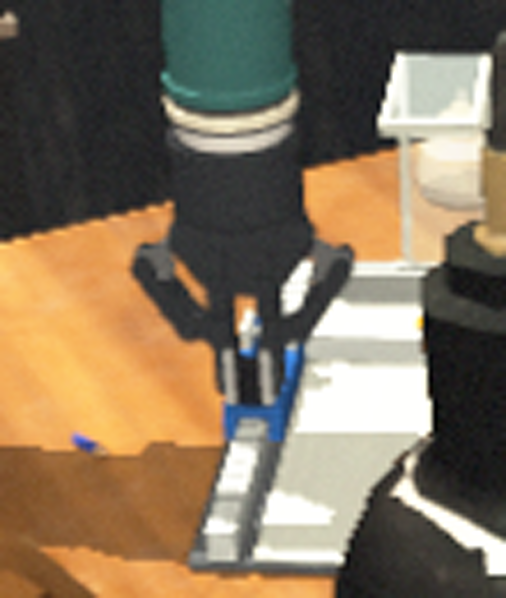

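View pics/t12.png

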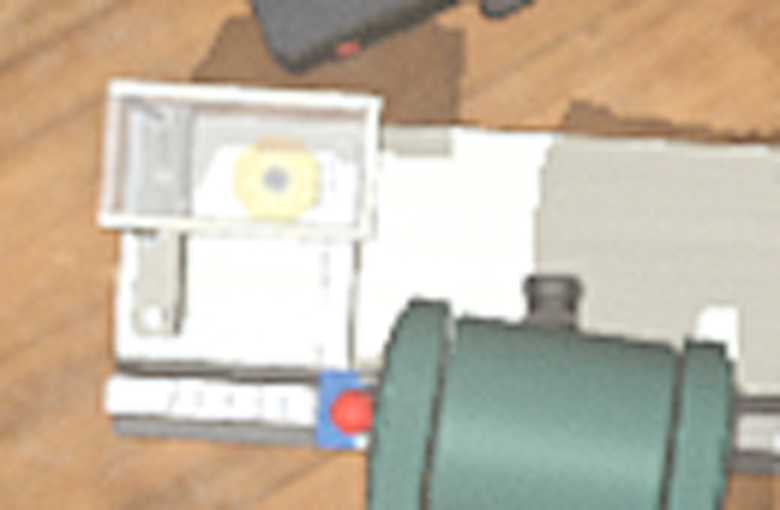

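arm_command(
  targets=[
    {"dx": 0.2,"dy": 4,"dz": 0,"yaw": 0},
    {"dx": 0.1,"dy": 4,"dz": 0,"yaw": 0},
    {"dx": 0.2,"dy": 4,"dz": 0,"yaw": 0},
    {"dx": 0.1,"dy": 4,"dz": 0,"yaw": 0},
    {"dx": 0.2,"dy": 4,"dz": 0,"yaw": 0},
    {"dx": 0.1,"dy": 3,"dz": 0,"yaw": 0},
    {"dx": 0,"dy": 0,"dz": 0,"yaw": 0},
  ],
)

```text
time: 10.1
position: [0.4604, 0.0165, 0.0599]
tool_rot: [[0.032, 0.999, 0.001], [0.999, -0.032, 0.0], [0.0, 0.001, -1.0]]
contact_force: [-2.5, -0.5, 4.8]
grip_width: 0.155
```

```bash
python3 - <<'E'
from h import *
st();shot("top","t13",(230,165,320,240),8);st()
E
```

```text
t 10.1 pos [460.4  16.5  59.9] jig [-64.3 -19.3] yawY -1.85 F [-2.5 -0.5  4.8] w 0.155 R33 -1.0 J [ -5.    0.6 105.6   0.   73.8  -3.2]
t 10.15 pos [460.4  16.5  59.9] jig [-64.3 -19.3] yawY -1.86 F [-2.5  0.2  5.1] w 0.159 R33 -1.0 J [ -5.    0.6 105.5   0.   73.8  -3.2]
```

View pics/t13.png

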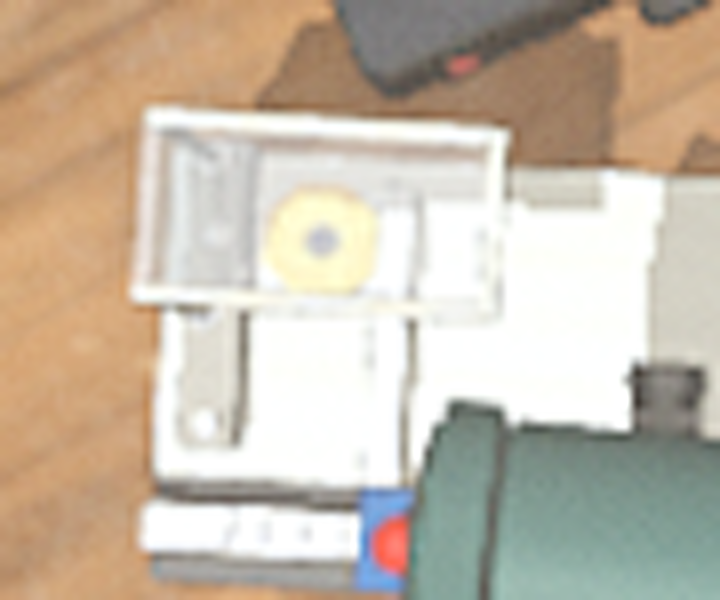

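arm_command(
  targets=[
    {"dx": 0.1,"dy": 1,"dz": 0,"yaw": 0},
    {"dx": 0,"dy": 1,"dz": 0,"yaw": 0},
    {"dx": 0.1,"dy": 1,"dz": 0,"yaw": 0},
    {"dx": 0,"dy": 1,"dz": 0,"yaw": 0},
    {"dx": 0,"dy": 0,"dz": 0,"yaw": 0},
  ],
)

```text
time: 10.65
position: [0.4606, 0.02, 0.0599]
tool_rot: [[0.033, 0.999, 0.001], [0.999, -0.033, -0.0], [-0.0, 0.001, -1.0]]
contact_force: [-1.5, -0.9, 4.1]
grip_width: 0.157
```

arm_command(
  targets=[
    {"dx": 0,"dy": 1,"dz": 0,"yaw": 0},
    {"dx": 0,"dy": 0,"dz": 0,"yaw": 0},
  ],
)

```text
time: 10.85
position: [0.4606, 0.021, 0.0599]
tool_rot: [[0.033, 0.999, 0.001], [0.999, -0.033, -0.0], [-0.0, 0.001, -1.0]]
contact_force: [-1.6, -2.4, 5.1]
grip_width: 0.156
```

arm_command(
  targets=[
    {"dx": 0.1,"dy": 1,"dz": 0,"yaw": 0},
    {"dx": 0,"dy": 0,"dz": 0,"yaw": 0},
  ],
)

```text
time: 11.05
position: [0.4607, 0.0214, 0.0599]
tool_rot: [[0.033, 0.999, 0.001], [0.999, -0.033, -0.002], [-0.002, 0.001, -1.0]]
contact_force: [-2.3, -3.2, 6.4]
grip_width: 0.156
```

arm_command(
  targets=[
    {"dx": 0,"dy": 1,"dz": 0,"yaw": 0},
    {"dx": 0,"dy": 0,"dz": 0,"yaw": 0},
  ],
)

```text
time: 11.25
position: [0.4607, 0.0215, 0.0599]
tool_rot: [[0.033, 0.999, 0.001], [0.999, -0.033, -0.004], [-0.004, 0.001, -1.0]]
contact_force: [-3.5, -5.8, 6.6]
grip_width: 0.154
```

```bash
python3 - <<'E'
from h import *
st();shot("top","t14",(230,165,320,240),8);st()
T=lambda x,y,z:atz("top",230+x/8-.44,165+y/8-.44,z)*1000
E
```

```text
t 11.25 pos [460.7  21.5  59.9] jig [-64.3 -14.3] yawY -1.88 F [-3.5 -5.8  6.6] w 0.154 R33 -1.0 J [ -4.2   0.7 105.5  -0.2  73.8  -2.3]
t 11.3 pos [460.6  21.5  60. ] jig [-64.3 -14.3] yawY -1.88 F [-2.4 -6.6  5.8] w 0.157 R33 -1.0 J [ -4.2   0.7 105.5  -0.2  73.8  -2.3]
```

View pics/t14.png

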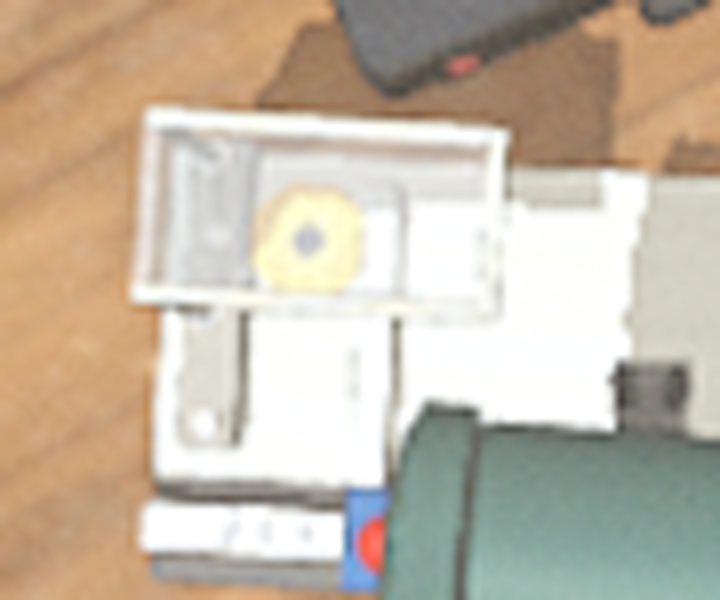

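```bash
python3 - <<'E'
from h import *
T=lambda x,y,z:JJ(atz("top",230+x/8-.44,165+y/8-.44,z)*1000)
print("fence",T(240,400,.034),T(248,200,.034),"bar rear",T(396,400,.032),T(405,240,.032),"dot",T(308,240,.020))
crop("pics/full_t14.png","t14b",(255,180,290,205),22)
E
```

```text
fence [-19.4 127.7] [ 49.5 128.3] bar rear [-17.   74.2] [38.2 73.8] dot [ 37.4 108.5]
```

View pics/t14b.png

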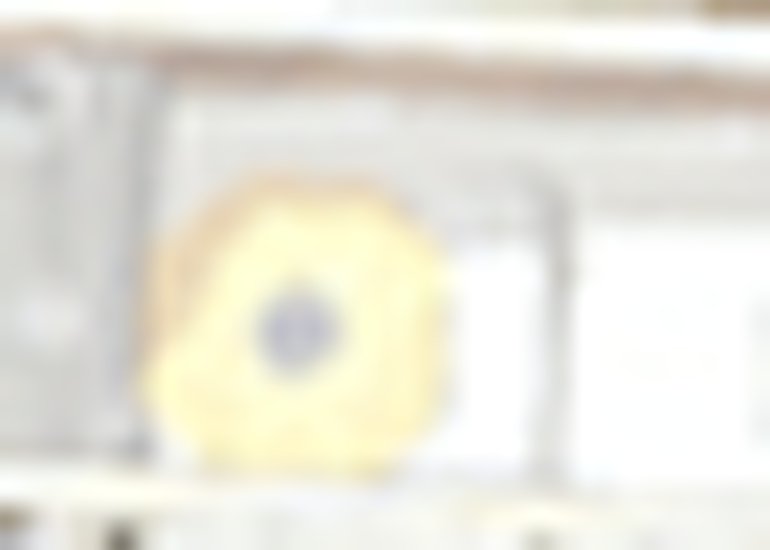

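```bash
python3 - <<'E'
from h import *
ims=[env.capture("top").astype(np.float32) for _ in range(4)]
im=np.mean(ims,0);np.save("top14.npy",im);g=im.mean(2)
print("noise",(ims[0]-ims[1]).std())
def prof(x0,x1,ys,z):
    out=[]
    for y in ys:
        P=[[*(W(x,y)/1000),z] for x in np.arange(x0,x1,1.)]
        q=proj("top",P).astype(np.float32)
        out.append(cv2.remap(g,q[None,:,0],q[None,:,1],cv2.INTER_LINEAR).mean())
    return np.array(out)
ys=np.arange(118,136,1.);print("fence z34",list(zip(ys,prof(-20,-2,ys,.034).round())))
ys=np.arange(62,96,1.);print("bar z32",list(zip(ys,prof(-20,-2,ys,.032).round())))
P0=im
st()
E
```

```text
noise 4.3514333
fence z34 [(np.float64(118.0), np.float32(254.0)), (np.float64(119.0), np.float32(254.0)), (np.float64(120.0), np.float32(255.0)), (np.float64(121.0), np.float32(255.0)), (np.float64(122.0), np.float32(250.0)), (np.float64(123.0), np.float32(242.0)), (np.float64(124.0), np.float32(233.0)), (np.float64(125.0), np.float32(205.0)), (np.float64(126.0), np.float32(173.0)), (np.float64(127.0), np.float32(151.0)), (np.float64(128.0), np.float32(166.0)), (np.float64(129.0), np.float32(185.0)), (np.float64(130.0), np.float32(201.0)), (np.float64(131.0), np.float32(210.0)), (np.float64(132.0), np.float32(220.0)), (np.float64(133.0), np.float32(223.0)), (np.float64(134.0), np.float32(221.0)), (np.float64(135.0), np.float32(219.0))]
bar z32 [(np.float64(62.0), np.float32(223.0)), (np.float64(63.0), np.float32(223.0)), (np.float64(64.0), np.float32(228.0)), (np.float64(65.0), np.float32(237.0)), (np.float64(66.0), np.float32(245.0)), (np.float64(67.0), np.float32(249.0)), (np.float64(68.0), np.float32(252.0)), (np.float64(69.0), np.float32(255.0)), (np.float64(70.0), np.float32(24
[... 417 characters left out ...]
p.float32(255.0)), (np.float64(82.0), np.float32(255.0)), (np.float64(83.0), np.float32(255.0)), (np.float64(84.0), np.float32(255.0)), (np.float64(85.0), np.float32(255.0)), (np.float64(86.0), np.float32(253.0)), (np.float64(87.0), np.float32(247.0)), (np.float64(88.0), np.float32(241.0)), (np.float64(89.0), np.float32(239.0)), (np.float64(90.0), np.float32(242.0)), (np.float64(91.0), np.float32(244.0)), (np.float64(92.0), np.float32(248.0)), (np.float64(93.0), np.float32(251.0)), (np.float64(94.0), np.float32(254.0)), (np.float64(95.0), np.float32(254.0))]
t 11.5 pos [460.7  21.5  59.9] jig [-64.3 -14.3] yawY -1.89 F [-2.  -5.6  5.6] w 0.155 R33 -1.0 J [ -4.3   0.7 105.5  -0.2  73.8  -2.3]
```

arm_command(
  targets=[
    {"dx": 0,"dy": 0,"dz": 0,"yaw": 0},
    {"dx": 0,"dy": 0,"dz": 0,"yaw": 0},
    {"dx": 0,"dy": 0,"dz": 0,"yaw": 0},
    {"dx": 0,"dy": 0,"dz": 0,"yaw": 0},
    {"dx": 0,"dy": 0,"dz": 20,"yaw": 0},
    {"dx": 0,"dy": 0,"dz": 40,"yaw": 0},
    {"dx": 0,"dy": 0,"dz": 40,"yaw": 0},
    {"dx": 0,"dy": 0,"dz": 0,"yaw": 0},
  ],
  hand=0,
)

```text
time: 12.3
position: [0.464, 0.023, 0.1661]
tool_rot: [[0.032, 0.999, 0.013], [0.999, -0.032, -0.001], [-0.0, 0.013, -1.0]]
contact_force: [-0.0, -0.5, 0.6]
grip_width: 0.498
```

```bash
python3 - <<'E'
from h import *
st();shot("side","s15",(240,150,335,260),5);shot("top","t15",(230,165,320,240),8);st()
E
```

```text
t 12.3 pos [464.   23.  166.1] jig [-60.9 -12.7] yawY -1.86 F [-0.  -0.5  0.6] w 0.498 R33 -0.9999 J [-4.2 -4.6 97.8  0.  86.1 -2.3]
t 12.4 pos [461.   23.1 160.6] jig [-64.  -12.7] yawY -1.86 F [-0.1  0.5 -0.1] w 0.501 R33 -1.0 J [-4.2 -4.5 98.3  0.  86.  -2.3]
```

View pics/s15.png

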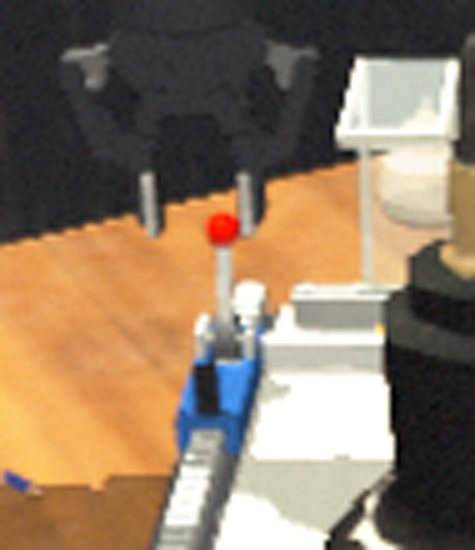

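View pics/t15.png

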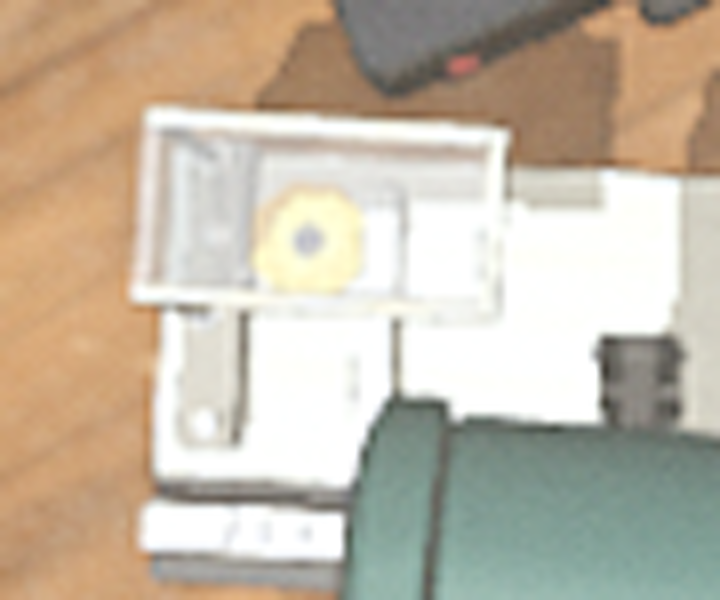

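```bash
python3 - <<'E'
from h import *
for z in(.107,.110):
  print(JJ(atz("side",240+222/5-.4,150+228/5-.4,z)*1000))
# initial knob same method
print("init",JJ(atz("side",255+103/4.5-.4,155+268/4.5-.4,.109)*1000))
E
```

```text
[-64.5  73.2]
[-63.5  67.2]
init [-65.7 -44.3]
```

arm_command(
  targets=[
    {"dx": -1,"dy": 0,"dz": 10,"yaw": 0},
    {"dx": 0,"dy": 10,"dz": 0,"yaw": 0},
    {"dx": 0,"dy": 10,"dz": 0,"yaw": 0},
    {"dx": 0,"dy": 0,"dz": 0,"yaw": 0},
    {"dx": 0,"dy": 0,"dz": 0,"yaw": 0},
    {"dx": 0,"dy": 0,"dz": 0,"yaw": 0},
  ],
  hand=1,
)

```text
time: 13.0
position: [0.4591, 0.0431, 0.169]
tool_rot: [[0.032, 0.999, -0.001], [0.999, -0.032, -0.0], [-0.0, -0.001, -1.0]]
contact_force: [-0.2, 1.0, -0.7]
grip_width: 0.001
```

```bash
python3 - <<'E'
from h import *
st()
E
```

```text
t 13.0 pos [459.1  43.1 169. ] jig [-66.6   7.2] yawY -1.86 F [-0.2  1.  -0.7] w 0.001 R33 -1.0 J [-1.7 -4.7 97.5 -0.  87.2  0.2]
```

arm_command(
  targets=[
    {"dx": 0.6,"dy": 18,"dz": -17,"yaw": 0},
    {"dx": 0,"dy": 0,"dz": -30,"yaw": 0},
    {"dx": 0.5,"dy": 12,"dz": 0,"yaw": 0},
    {"dx": 0.3,"dy": 8,"dz": 0,"yaw": 0},
    {"dx": 0.3,"dy": 8,"dz": 0,"yaw": 0},
    {"dx": 0.3,"dy": 7,"dz": -2,"yaw": 0},
    {"dx": 0.3,"dy": 7,"dz": -3,"yaw": 0},
    {"dx": 0.2,"dy": 7,"dz": 0,"yaw": 0},
    {"dx": 0,"dy": 0,"dz": 0,"yaw": 0},
  ],
)

```text
time: 13.9
position: [0.4617, 0.1109, 0.1175]
tool_rot: [[0.032, 0.999, 0.0], [0.999, -0.032, 0.001], [0.001, 0.0, -1.0]]
contact_force: [0.3, 0.1, 0.3]
grip_width: -0.001
```

```bash
python3 - <<'E'
from h import *
st();shot("side","s16",(240,150,335,260),5);st()
E
```

```text
t 13.9 pos [461.7 110.9 117.5] jig [-66.5  75.1] yawY -1.81 F [0.3 0.1 0.3] w -0.001 R33 -1.0 J [ 6.6 -0.8 99.9  0.  80.9  8.5]
t 13.95 pos [461.7 110.5 117.5] jig [-66.4  74.7] yawY -1.83 F [0.2 0.  0.6] w -0.001 R33 -1.0 J [ 6.6 -0.8 99.9  0.  80.9  8.4]
```

View pics/s16.png

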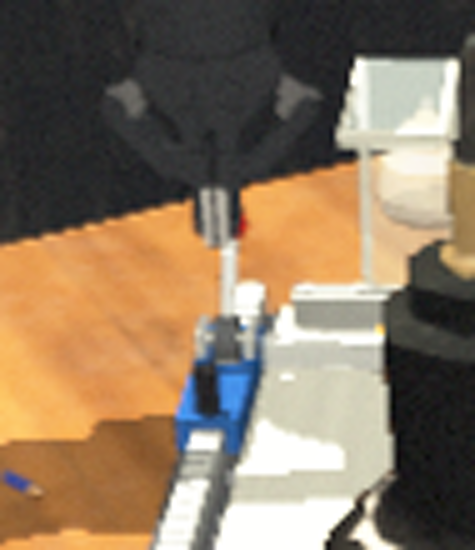

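arm_command(
  targets=[
    {"dx": 3,"dy": 8,"dz": 0,"yaw": 0},
    {"dx": 0.3,"dy": 8,"dz": -1,"yaw": 0},
    {"dx": 0.2,"dy": 5,"dz": -1,"yaw": 0},
    {"dx": 0.2,"dy": 6,"dz": -5,"yaw": 0},
    {"dx": 0.2,"dy": 5,"dz": -5,"yaw": 0},
    {"dx": 0.1,"dy": 4,"dz": -4,"yaw": 0},
    {"dx": 0,"dy": 0,"dz": 0,"yaw": 0},
  ],
)

```text
time: 14.65
position: [0.465, 0.1468, 0.1003]
tool_rot: [[0.032, 0.999, -0.002], [0.999, -0.032, 0.001], [0.001, -0.002, -1.0]]
contact_force: [-0.1, 1.2, 0.1]
grip_width: 0.001
```

```bash
python3 - <<'E'
from h import *
st();shot("side","s17",(240,150,335,260),5);shot("top","t17",(230,165,320,240),8)
E
```

```text
t 14.65 pos [465.  146.8 100.3] jig [-64.4 111.1] yawY -1.84 F [-0.1  1.2  0.1] w 0.001 R33 -1.0 J [10.8  1.8 99.4  0.1 79.  12.6]
```

View pics/s17.png

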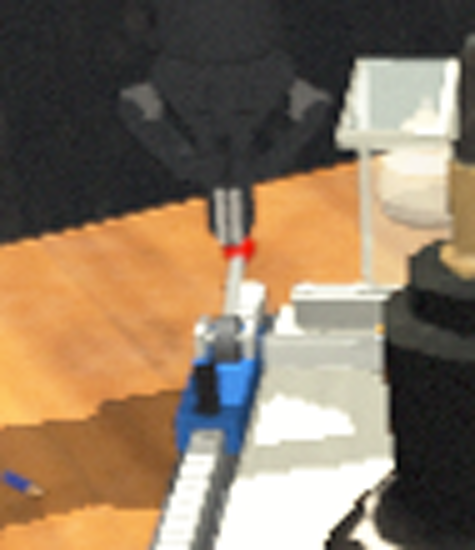

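arm_command(
  targets=[
    {"dx": 0.2,"dy": 4,"dz": -6,"yaw": 0},
    {"dx": 0.2,"dy": 4,"dz": -6,"yaw": 0},
    {"dx": 0.1,"dy": 3,"dz": -6,"yaw": 0},
    {"dx": 0.1,"dy": 2,"dz": -5,"yaw": 0},
    {"dx": 0,"dy": 1,"dz": -4,"yaw": 0},
    {"dx": 0,"dy": 0,"dz": 0,"yaw": 0},
  ],
)

```text
time: 15.35
position: [0.4658, 0.1601, 0.0734]
tool_rot: [[0.032, 0.999, -0.002], [0.999, -0.032, -0.0], [-0.0, -0.002, -1.0]]
contact_force: [0.3, -0.7, -0.2]
grip_width: -0.001
```

arm_command(
  targets=[
    {"dx": 0,"dy": 0,"dz": -2,"yaw": 0},
    {"dx": 0,"dy": 0,"dz": 0,"yaw": 0},
  ],
)

```text
time: 15.55
position: [0.4664, 0.1601, 0.0726]
tool_rot: [[0.033, 0.999, 0.0], [0.999, -0.033, 0.0], [0.0, 0.0, -1.0]]
contact_force: [-0.6, -0.1, 0.4]
grip_width: -0.003
```

```bash
python3 - <<'E'
from h import *
st();shot("side","s18",(240,150,335,260),5);shot("top","t18",(230,165,320,240),8)
E
```

```text
t 15.55 pos [466.4 160.1  72.6] jig [-63.5 124.4] yawY -1.88 F [-0.6 -0.1  0.4] w -0.003 R33 -1.0 J [ 12.3   3.9 100.5   0.   75.6  14.2]
```

View pics/s18.png

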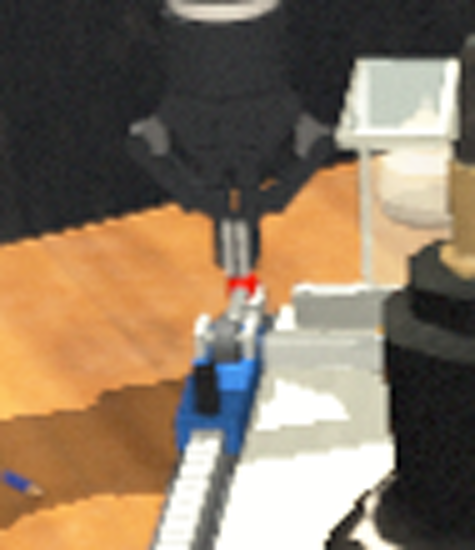

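arm_command(
  targets=[
    {"dx": 0,"dy": 0,"dz": -2,"yaw": 0},
    {"dx": 0,"dy": 0,"dz": 0,"yaw": 0},
  ],
)

```text
time: 15.85
position: [0.4666, 0.1602, 0.072]
tool_rot: [[0.033, 0.999, 0.001], [0.999, -0.033, 0.0], [0.0, 0.001, -1.0]]
contact_force: [-3.2, 0.8, 7.5]
grip_width: -0.001
```

arm_command(
  targets=[
    {"dx": 0,"dy": 0,"dz": -1,"yaw": 0},
    {"dx": 0,"dy": 0,"dz": 0,"yaw": 0},
  ],
)

```text
time: 16.05
position: [0.4667, 0.1602, 0.0718]
tool_rot: [[0.033, 0.999, 0.001], [0.999, -0.033, 0.001], [0.001, 0.001, -1.0]]
contact_force: [-5.5, -0.1, 11.3]
grip_width: -0.001
```

arm_command(
  targets=[
    {"dx": 0,"dy": 0,"dz": -1,"yaw": 0},
    {"dx": 0,"dy": 0,"dz": 0,"yaw": 0},
  ],
)

```text
time: 16.25
position: [0.4668, 0.1603, 0.0716]
tool_rot: [[0.033, 0.999, 0.002], [0.999, -0.033, 0.001], [0.001, 0.002, -1.0]]
contact_force: [-5.3, -1.0, 15.3]
grip_width: 0.002
```

arm_command(
  targets=[
    {"dx": 0,"dy": 0,"dz": 20,"yaw": 0},
    {"dx": 0,"dy": 0,"dz": 40,"yaw": 0},
    {"dx": 0,"dy": 0,"dz": 40,"yaw": 0},
    {"dx": -30,"dy": 0,"dz": 20,"yaw": 0},
    {"dx": -40,"dy": -20,"dz": 0,"yaw": 0},
    {"dx": -40,"dy": -30,"dz": 0,"yaw": 0},
    {"dx": -40,"dy": -30,"dz": 0,"yaw": 0},
    {"dx": 0,"dy": 0,"dz": 0,"yaw": 0},
  ],
)

```text
time: 17.05
position: [0.3123, 0.078, 0.1878]
tool_rot: [[0.036, 0.999, 0.0], [0.999, -0.036, -0.001], [-0.001, 0.0, -1.0]]
contact_force: [1.5, 0.7, 0.1]
grip_width: 0.002
```

```bash
python3 - <<'E'
from h import *
st();shot("side","s19",(240,150,335,260),5)
shot("top","t19",(230,165,320,240),8)
im=np.mean([env.capture("top").astype(np.float32) for _ in range(4)],0);g=im.mean(2)
def prof(x0,x1,ys,z):
    out=[]
    for y in ys:
        q=proj("top",[[*(W(x,y)/1000),z] for x in np.arange(x0,x1,1.)]).astype(np.float32)
        out.append(cv2.remap(g,q[None,:,0],q[None,:,1],cv2.INTER_LINEAR).mean())
    return np.array(out)
for a,b,z in((124,134,.034),(72,82,.032)):
    ys=np.arange(a,b,1.);print(ys[0],prof(-20,-2,ys,z).round())
st()
E
```

```text
t 17.05 pos [312.3  78.  187.8] jig [-214.6   36.8] yawY -2.04 F [1.5 0.7 0.1] w 0.002 R33 -1.0 J [ 4.000e+00 -2.480e+01  1.109e+02 -1.000e-01  9.390e+01  6.000e+00]
124.0 [226. 199. 168. 145. 161. 178. 194. 204. 214. 217.]
72.0 [224. 202. 178. 169. 193. 218. 236. 244. 252. 253.]
t 17.35 pos [317.2  80.4 188.5] jig [-209.7   39.4] yawY -1.84 F [-0.2 -0.4  0.5] w 0.0 R33 -1.0 J [  4.3 -24.  110.3   0.   93.7   6.1]
```

View pics/s19.png

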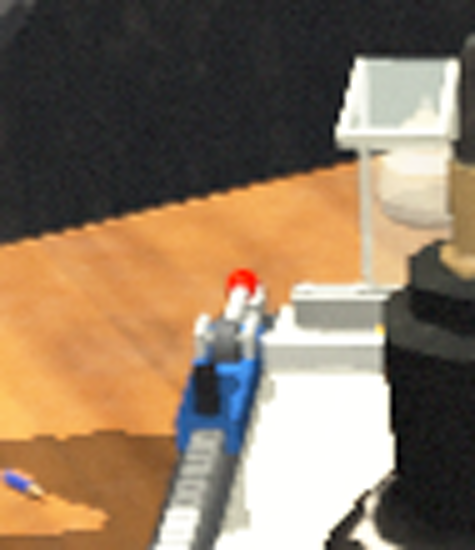

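View pics/t19.png

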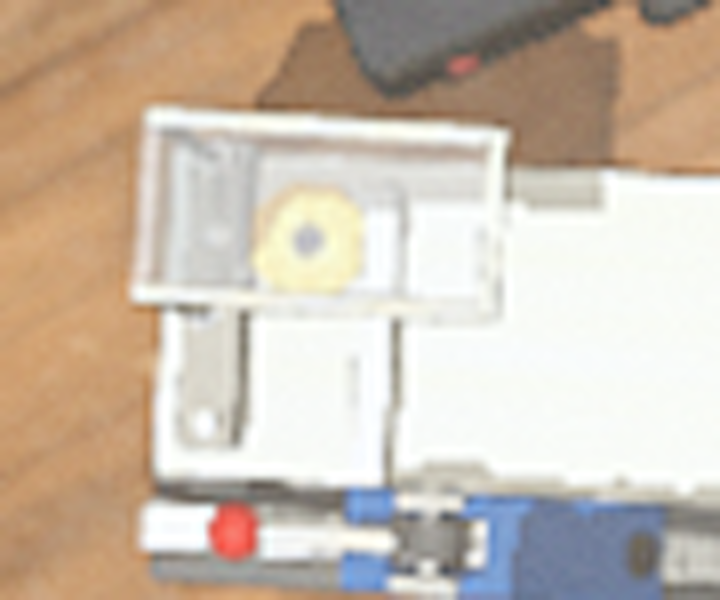

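```bash
python3 - <<'E'
from h import *
k=tri((240+242/5-.4,150+282/5-.4),(230+233/8-.44,165+532/8-.44))*1000
print("knob",JJ(k),k[2]);T=lambda x,y,z:JJ(atz("top",230+x/8-.44,165+y/8-.44,z)*1000)
print("fin",T(642,552,.067),"knob44",T(233,532,.044),"dot",T(308,240,.020),"blue front",T(345,510,.037))
E
```

```text
knob [-63.7 126.7] 44.239628895463326
fin [-64.7 -13.2] knob44 [-64.5 126.6] dot [ 37.4 108.5] blue front [-55.4  89.5]
```

```bash
python3 -c "
from h import *
print(env.hand_in());st()"
```

```text
the job is handed in; nothing more can be done
None
the job is handed in; nothing more can be done
```

The job is done and handed in at about 17 s. The gauge is flat, the stop is snug on it, and the cam lever is clamped. No verdict was reported.

**What I did**
- **Gauge:** The moves only allow shifts and yaw, so I could not tilt the tool as suggested. I kept it pointing down and reached the open finger in under the guard's open side. That pushed the gauge's upper edge towards the fence until it fell flat. My first try passed over the top of the gauge without moving it.
- **Stop:** I pinched the fin and slid the stop until it came up hard against the gauge and fence at about 6 N, with the lever still open.
- **Lever:** I swung the lever over with the closed fingers and pressed it down to its end stop at about 15 N. Then I moved the arm clear.

**Last checks**

| Check | Measured | Required |
|---|---|---|
| Gauge centre, jig frame | x ≈ 37 mm, y ≈ 108.5 mm, flat | x -20 to 50, y 104 to 116 |
| Lever knob | 44 mm high, y ≈ 127 mm (lever level) | lever beyond 1.45 rad |
| Stop face to fence | 39.3 to 40.3 mm | 38 to 42.2 mm |

- **Stop gap:** A first rough reading from the image gave about 42 mm. The sharper edge measurement, the fin and knob positions, and the hard stop all agreed on about 40 mm.
- **Loose objects:** I planned the arm's path well clear of the spirit lamp, spray can and wax block. I did not measure their positions again at the end.

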